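# Load the glass tray and slide it home under the wire shelf

### The arm

A 7-joint arm with a two-finger parallel gripper is mounted at the origin on the work surface. World frame = base frame: x ahead of the robot, y to its left, z up, the work surface at z = 0. Lengths are in m, angles in rad, forces in N, time in s.
With the tool pointing down it reaches from about 0.4 to 0.85 m from the base axis. Payload 10.4 kg.
Tool frame: the origin (TCP) lies between the finger pads; the fingertips stand 14 mm ahead of it and the grasp point (between the pads) lies 5 mm behind it; z points along the fingers, y is the line along which they close (so a half turn about z gives the same grasp; the last joint's range is limited). The gripper opens to 87 mm and grips with 3 to 60 N. Pads are 19 mm wide; open, the fingers measure 117 mm over their backs; the gripper's body (75 mm by 190 mm) begins 51 mm behind the grasp point.
Start: joints at [1.154, 0.332, -0.065, 1.46, 0.022, 1.35, -0.088], TCP at [0.24, -0.577, 0.237] pointing down, gripper open.
Joint ranges: [-2.6, 2.6], [-0.5, 2.12], [-1.47, 1.34], [0.16, 2.42], [-1.27, 4.41], [0.06, 2.06], [-2.6, 2.6]. Speed limits (rad/s): [2.22, 2.22, 2.79, 2.79, 3.14, 3.14, 3.14].

### API

Orientations are given as [roll, pitch, yaw] about the fixed x, y, z axes, in that order (R = Rz(yaw) Ry(pitch) Rx(roll)).
In Python, from plant import read_state, camera, camera_params, hand_in gives the robot as it stands.
- The arm moves only by the tool carry_out, never from a script. Its argument "motion" is a list of rows, each an object of numbers: "tx", "ty", "tz": the shift along the tool's x, y, z in mm; "roll": the turn about the tool's z in units of 5 degrees (1.0 is 5 degrees). A call has 1 to 20 rows; each row shifts and turns the commanded pose from where the row before left it, along the tool's axes as they then stand; what a row does not reach is not made up. A row lasts 1/12 s, in which the tool goes at most 41.7 mm and 7.16 degrees, less where a joint would pass 70% of its speed; a pose out of reach is approached as far as the arm can. A call with a gripper value outside its range is refused whole. "jaw" is the opening, from 0 (shut) to 1 (fully open), set as the call begins (left out, the last holds). The fingers move at their own pace and stop on an object; "squeeze" is the grip in N (left out, the last holds). Time passes only in rows, so rows that do not move let the fingers close. It gives the time, the measured TCP pose, the force, the opening and the grip force at its end, in the units of the state.
- read_state(): the state, without advancing time (a new reading comes with each control period).
- camera(name): name is "scene" or "side" or "wrist"; returns (picture, depth): 420x560x3 uint8, blue, green, red; 420x560 float32, m along the optical axis (not along the pixel's ray), 0 where there is no reading.
- camera_params(name): a dict with "fx", "fy", "cx", "cy" (pixels), "R" (3x3) and "t" (3): a world point X has camera coordinates R X + t. Camera axes: x right, y down, z forward; pixel columns grow to the right and rows downward; lengths in m; the calibration is good to about 2 mm. The wrist camera is an equidistant fisheye: a pixel r from the principal point sees the ray r / f radians off the axis. A picture is of the moment at which its call begins: read the wrist's pose just before it. camera_params takes no time and is no camera call; for the wrist camera it gives the pose at the moment of the call.
- hand_in(): hands the job in; it is judged then, once.
The state is a dict: "time": time; "q": joint angles; "dq": joint speeds; "tau": joint torques, N m; "tcp_pos": TCP position; "eef_rot": TCP orientation; "wrist_force": force on the tool from outside, world axes, zero at the start; "torque": the same for the moment, N m; "width": finger opening in m; "grasp_force": force on a finger pad.
Only numpy, scipy, OpenCV 4.12 (cv2) and the standard library are available. Lean on these libraries where they do the work, as an engineer would, in place of code of your own. Each camera call takes 0.05 s, during which the arm holds its last target. There are 200 camera calls.

### The job

Pick up the thin-walled amber tumbler from the grey drying mat, holding it lightly, and stand it gently on the glass tray with the jug and the other tumbler. Then line the laden tray up with the wire shelf and gently push it, flat on the counter, all the way in under the shelf until its far edge meets the shelf's back rail, with everything on it still standing. Do not ram the tray or knock the shelf, and leave everything else where it is.

Things in the scene. Friction and masses are not known exactly. Their poses are not given: they have to be found in the camera images.
- tumbler: the amber drinking glass to be moved: straight cylinder 62 mm in diameter, 100 mm tall, 0.16 kg, standing upright on the drying mat. Thin glass: the fingers may press on it with at most 35 N in sum (17 N each pad; 6 to 10 N holds it), and it may meet the tray with at most 30 N. Origin at the centre of its underside, z up its axis
- tumbler2: an identical amber tumbler already standing on the tray, 62 mm in diameter, 100 mm tall, about 80 mm to one side of the tray's middle. Origin at the centre of its underside
- jug: pink milk jug, 72 mm in diameter, 100 mm tall, 0.22 kg, standing on the tray about 80 mm to the other side of the middle; its loop handle sticks out to 61 mm from its axis along its own x, towards the shelf. Origin at the centre of its underside
- tray: frosted blue-green glass tray, loose on the counter before the shelf: 220 mm (its x) by 320 mm (its y), corners cut 20 mm at 45 degrees, floor 5 mm thick, rim 20 mm tall and 5 mm thick all round. 0.5 kg empty, about 1.05 kg laden; slides at a push of 5 to 9 N; it may be pressed with at most 25 N, so meet it at 50 mm/s or less. Origin at the centre of its underside; x points to its far edge, z up
- tray_near_edge (a point): middle of the tray's near edge, on the outside of the rim, 10 mm above the counter: where to push; with the tray home it stays 55 mm in front of the shelf's front legs
- tray_far_edge (a point): middle of the tray's far edge, on the outside of the rim, 10 mm above the counter; with the tray home it touches the shelf's back rail, a low 8 mm wire whose front face lies 165 mm behind the front legs (x = 165 mm in the shelf's frame), 10 mm above the counter
- shelf: steel wire shelf, fixed on the counter, open at the front. Origin on the counter midway between the two front legs; x points into the shelf, y to the left leg. Legs and foot rails are 8 mm wire with axes at y = -170 and 170 mm, so the bay is 332 mm wide (6 mm free each side of the tray). Foot rails lie 6 to 14 mm up, from x = 0 to the back; underside of the wire top 161 mm up, from x = -4 mm on
- mat: grey drying mat, 200 (its x) x 120 mm, 6 mm thick, fixed, left or right of the tray. Origin at the centre of its underside
- board: wooden chopping board, 200 (its x) x 120 mm, 16 mm thick, fixed, on the other side of the tray from the mat. Origin at the centre of its underside
- bowl: small blue bowl 90 mm wide, 45 mm tall on the chopping board, to be left alone. Origin at the centre of its underside
- spoon: steel teaspoon, 110 mm long, lying across the chopping board, to be left alone
- coffee_pot: copper coffee pot, 70 mm wide, 82 mm tall, with a long handle, on top of the wire shelf, to be left alone
- tea_tin: green tea tin, 77 mm wide, 82 mm tall, on top of the wire shelf, to be left alone

How it is judged:
On the way:
1. with the tray still out in front of the shelf, the tumbler stands upright on the tray, let go (x of tray_far_edge in the frame of shelf below 0.06 m and z of tumbler in the frame of tray between 0 and 0.01 m and x of tumbler in the frame of tray between -0.076 and 0.076 m and y of tumbler in the frame of tray between -0.126 and 0.126 m and angle between tumbler's own z axis and vertical below 0.08 rad and contact force between the fingers and tumbler below 0.1 N), for 0.2 s.
At the end, for the whole second after the job is handed in: the tray lies flat on the counter in the shelf's bay with its far edge within 10 mm of the back rail and square to the shelf within 0.06 rad; the moved tumbler, the other tumbler and the jug all stand upright (within 0.08 rad) on the tray's floor; all at rest (x of tray_far_edge in the frame of shelf above 0.155 m and angle between the x axis of tray and the x axis of shelf, either way round below 0.06 rad and angle between tray's own z axis and vertical below 0.03 rad and height (world z) of tray below 0.004 m and z of tumbler in the frame of tray between 0 and 0.01 m and z of tumbler2 in the frame of tray between 0 and 0.01 m and z of jug in the frame of tray between 0 and 0.01 m and horizontal distance between each of tumbler, tumbler2, jug and tray below 0.15 m and angle between each of tumbler, tumbler2, jug's own z axis and vertical below 0.08 rad and linear speed of each of tray, tumbler below 0.02 m/s); the robot touches nothing.
It fails at once if the fingers squeeze the tumbler with more than 35 N in sum, or it is banged down on the tray with more than 30 N (contact force between the fingers and tumbler above 35 N or contact force between tumbler and tray above 30 N).
It fails at once if the robot presses on the tray, or the tray is rammed into the shelf, with more than 25 N (contact force between any of the fingers, the arm, shelf and tray above 25 N).
It fails at once if the robot knocks the shelf with more than 10 N (contact force between any of the fingers, the arm and shelf above 10 N).
It fails at once if a tumbler or the jug tips by more than 0.35 rad (angle between any of tumbler, tumbler2, jug's own z axis and vertical above 0.35 rad).
It fails at once if the coffee pot, tea tin, bowl or spoon is moved by more than 25 mm (distance of any of coffee_pot, tea_tin, bowl, spoon from where it was at the start of the episode above 0.025 m).
It also fails if it takes over 72 s, if anything falls off the work surface, if the arm or the gripper's body presses on something with over 40 N, if the wrist force passes 120 N, or if a joint passes its speed limit or range.

## Working session

There is one attempt and no reset: what is moved stays moved. The work goes in short steps, Python scripts to look and compute and a tool call to move; the robot and the scene stay as the last step left them, time stands still between calls to the robot, and variables do not carry over. Pictures are saved under pics/ and viewed, at most 10 in all, crops included, and the job is handed in when it is done.

Besides the shell and the picture viewer there is one more tool, called after ">>>" by a JSON object that holds its "op" and its "data", one argument or row to a line. carry_out: Moves the arm, as the interface text tells. Its arguments: {"type":"object","properties":{"motion":{"type":"array"},"jaw":{"type":"number"},"squeeze":{"type":"number"}},"required":["motion"]}

```bash
ls; mkdir -p pics; python3 - <<'E'
from plant import *
import cv2,numpy as np
s=read_state(); print({k:np.round(v,3).tolist() for k,v in s.items()})
for n in("scene","side"):
    p,d=camera(n); cv2.imwrite(f"pics/{n}0.png",p); np.save(f"pics/{n}0.npy",d)
    c=camera_params(n); print(n,{k:np.round(v,3).tolist() for k,v in c.items()},(d>0).mean())
E
```

```text
pics
{'time': 0.0, 'q': [1.154, 0.333, -0.065, 1.461, 0.022, 1.35, -0.088], 'dq': [0.001, -0.002, -0.001, -0.001, -0.001, -0.001, 0.002], 'tau': [0.001, -62.326, 0.025, -38.991, -0.061, 0.04, 0.0], 'tcp_pos': [0.24, -0.577, 0.236], 'eef_rot': [-3.14, 0.0, 0.394], 'wrist_force': [-0.212, -0.287, -0.243], 'torque': [0.008, -0.027, 0.033], 'grasp_force': 0.0, 'width': 0.087}
scene {'fx': 384.988, 'fy': 384.988, 'cx': 279.008, 'cy': 212.609, 'R': [[-0.893, 0.45, 0.017], [0.26, 0.545, -0.797], [-0.368, -0.707, -0.604]], 't': [0.537, -0.069, 1.419]} 0.9961267006802721
side {'fx': 380.795, 'fy': 380.795, 'cx': 282.24, 'cy': 202.79, 'R': [[-0.854, -0.521, -0.018], [-0.377, 0.641, -0.669], [0.36, -0.564, -0.743]], 't': [0.517, 0.327, 0.884]} 0.9959141156462585
```

View pics/scene0.png

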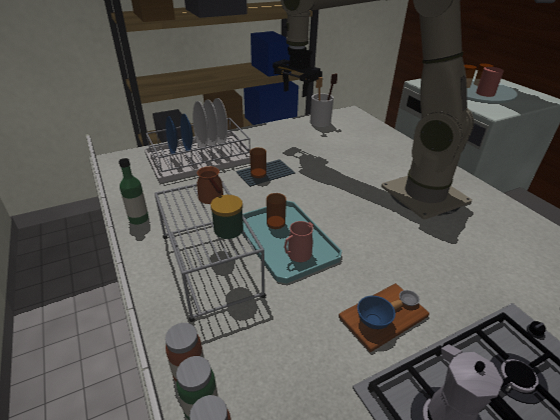

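View pics/side0.png

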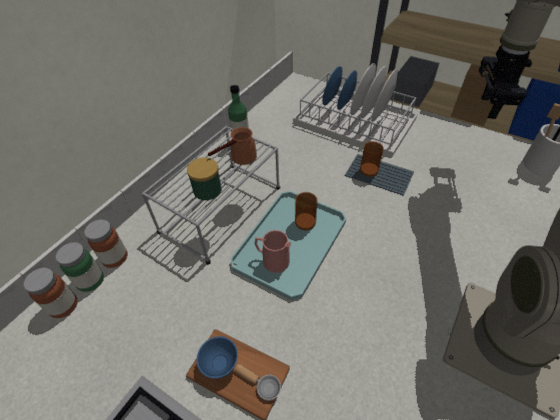

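The scene view shows the tumbler on the mat at about (258,163), tumbler2 at (276,210), the jug at (300,242), and the shelf front legs near (168,190) and (265,290). The side view shows the tumbler at (372,158), and the tray spanning (233..345, 195..297). I'll enlarge both.

```bash
python3 - <<'E'
import cv2
a=cv2.imread('pics/scene0.png'); cv2.imwrite('pics/s_crop.png',cv2.resize(a[140:330,145:350],None,fx=3,fy=3,interpolation=cv2.INTER_CUBIC))
a=cv2.imread('pics/side0.png'); cv2.imwrite('pics/d_crop.png',cv2.resize(a[125:305,135:395],None,fx=3,fy=3,interpolation=cv2.INTER_CUBIC))
E
```

```text
(no output)
```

View pics/s_crop.png

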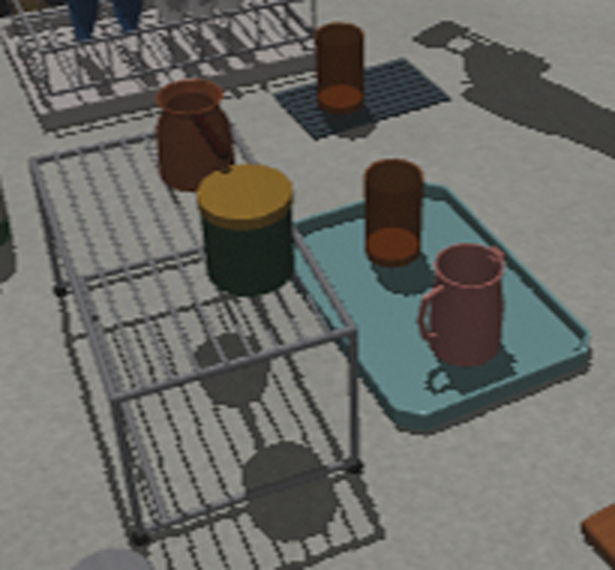

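View pics/d_crop.png

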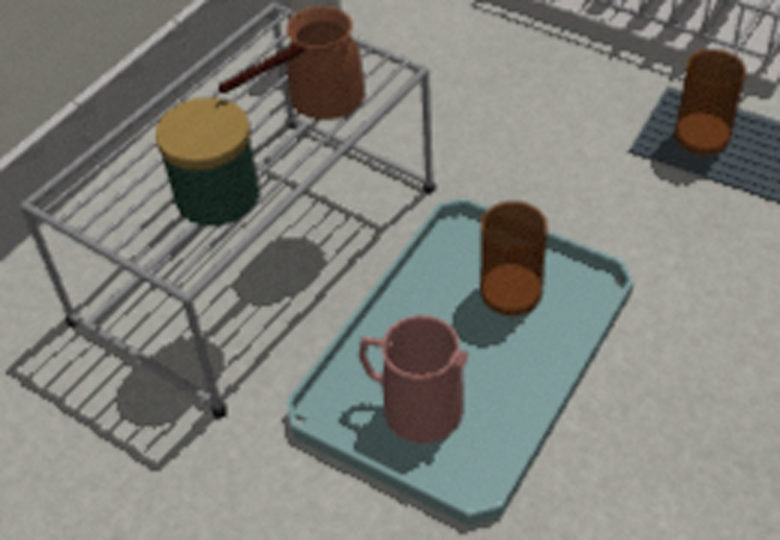

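```bash
cat > h.py <<'E'
import numpy as np,cv2
from plant import *
def P(n): c=camera_params(n); return c,np.array(c['R']),np.array(c['t'])
def plane(n,u,v,z):
    c,R,t=P(n); r=R.T@np.array([(u-c['cx'])/c['fx'],(v-c['cy'])/c['fy'],1]); o=-R.T@t
    return (o+r*(z-o[2])/r[2])
def cloud(n,d):
    c,R,t=P(n); v,u=np.mgrid[:420,:560]
    X=np.stack([(u-c['cx'])/c['fx']*d,(v-c['cy'])/c['fy']*d,d],-1)
    return (X-t)@R
def proj(n,X):
    c,R,t=P(n); p=R@np.asarray(X)+t; return p[0]/p[2]*c['fx']+c['cx'],p[1]/p[2]*c['fy']+c['cy']
E
python3 - <<'E'
from h import *
np.set_printoptions(precision=4,suppress=True)
f=lambda n,x,y:((145+x/3,140+y/3) if n=='scene' else (135+x/3,125+y/3))
for n,l in(('scene',dict(Fr=(355,467),B1=(138,538),B2=(60,290))),('side',dict(Fr=(220,410),Ff=(430,188),B1=(72,322),B2=(292,122)))):
    for k,p in l.items(): print(n,k,plane(n,*f(n,*p),0.006))
for n,l in(('scene',dict(Fr=(353,330),B1=(115,400),B2=(36,160))),('side',dict(Fr=(192,297),Ff=(427,70),B1=(30,207),B2=(278,8)))):
    for k,p in l.items(): print(n,k,'top',plane(n,*f(n,*p),0.165))
from scipy.optimize import least_squares
for n in('scene','side'):
    d=np.load(f'pics/{n}0.npy'); X=cloud(n,d); im=cv2.imread(f'pics/{n}0.png'); hsv=cv2.cvtColor(im,cv2.COLOR_BGR2HSV)
    H,S,V=[hsv[...,i].astype(int) for i in range(3)]
    m=(H>78)&(H<100)&(S>50)&(X[...,2]>-.01)&(X[...,2]<.03)&(d>0)
    k,lab,st,_=cv2.connectedComponentsWithStats(m.astype(np.uint8)); i=1+st[1:,4].argmax(); m=lab==i
    q=X[m]; print(n,'tray px',m.sum(),'z pct',np.percentile(q[:,2],[2,50,98]))
    r=cv2.minAreaRect(q[:,:2].astype(np.float32)); print(r, cv2.boxPoints(r).tolist())
    m=((H<14)|(H>170))&(S>90)&(d>0)&(X[...,2]>.015)&(X[...,2]<.125)
    k,lab,st,_=cv2.connectedComponentsWithStats(m.astype(np.uint8))
    for i in range(1,k):
        if st[i,4]<200: continue
        q=X[lab==i]; s=least_squares(lambda a:np.hypot(q[:,0]-a[0],q[:,1]-a[1])-.031,q[:,:2].mean(0),loss='soft_l1',f_scale=.002)
        s2=least_squares(lambda a:np.hypot(q[:,0]-a[0],q[:,1]-a[1])-a[2],[*s.x,.031],loss='soft_l1',f_scale=.002)
        print('blob',st[i],s.x,s2.x,q[:,2].min(),q[:,2].max())
E
```

```text
scene Fr [0.7408 0.1835 0.006 ]
scene B1 [0.9328 0.1738 0.006 ]
scene B2 [ 0.9158 -0.1639  0.006 ]
side Fr [0.7338 0.1787 0.006 ]
side Ff [ 0.7173 -0.1587  0.006 ]
side B1 [0.9225 0.173  0.006 ]
side B2 [ 0.9082 -0.1683  0.006 ]
scene Fr top [0.7393 0.1796 0.165 ]
scene B1 top [0.9301 0.1722 0.165 ]
scene B2 top [ 0.9119 -0.168   0.165 ]
side Fr top [0.734  0.1737 0.165 ]
side Ff top [ 0.7192 -0.1639  0.165 ]
side B1 top [0.9217 0.1676 0.165 ]
side B2 top [ 0.9051 -0.1705  0.165 ]
scene tray px 3156 z pct [0.0026 0.0063 0.0215]
((0.5810385942459106, 0.004528611898422241), (0.2208445966243744, 0.3235894739627838), 1.9404913187026978) [[0.4652009904384613, 0.16249150037765503], [0.4761582314968109, -0.1609123945236206], [0.6968761682510376, -0.15343427658081055], [0.685918927192688, 0.1699696183204651]]
blob [399  35  24  24 369] [-1.2331 -1.4494] [-16.4365  -1.2406  15.214 ] 0.015084746469265444 0.12409838279188777
blob [463  55  97  44 864] [-1.2243 -0.5338] [61.9191 -0.6342 63.1446] 0.06165114462587324 0.12497799387490957
blob [250 148  16  29 418] [ 0.5005 -0.3783] [ 0.5011 -0.3776
[... 869 characters left out ...]
, [0.5692129731178284, 0.1581064611673355]]
blob [360 142  24  34 502] [ 0.4988 -0.3809] [ 0.4987 -0.3801  0.0297] 0.015030029698536214 0.10907268440917621
blob [295 193  22  36 509] [ 0.574  -0.0784] [ 0.5734 -0.0776  0.0295] 0.015090858824217462 0.10826614214084178
blob [ 88 227  30  25 329] [0.9701 0.2999] [0.9726 0.299  0.0333] 0.07592524759159103 0.11382773308309063
blob [ 29 274  36  30 420] [0.9698 0.4692] [0.9731 0.4687 0.0339] 0.026223086340152288 0.11699565929491618
blob [226 335  63  48 804] [0.4639 0.3237] [0.475  0.1903 0.1471] 0.015004195895701757 0.03266878537094041
blob [ 187  362   87   57 1127] [0.4713 0.4145] [0.4368 0.7575 0.3531] 0.015001872224502473 0.025629791618205167
```

```bash
python3 - <<'E'
from h import *
np.set_printoptions(precision=3,suppress=True)
for n in('scene','side'):
    d=np.load(f'pics/{n}0.npy'); X=cloud(n,d)[d>0]
    m=(X[:,2]>.03)&(X[:,0]>.15)&(X[:,0]<.75)&(X[:,1]<-.3)&(X[:,1]>-.75)&(np.hypot(X[:,0]-.5,X[:,1]+.38)>.05)
    q=X[m]; h,xe,ye=np.histogram2d(q[:,0],q[:,1],bins=[np.arange(.15,.8,.1),np.arange(-.75,-.25,.1)]); print(h)
    q=q[q[:,0]>.35]; print(q[:,0].min(),q[:,1].max(),q[:,2].max())
a,b=np.array([.5,-.3795]),None
th=np.radians(91.9);s=read_state()['tcp_pos'];dx,dy=a-s[:2]
print(dx*np.cos(th)+dy*np.sin(th),dx*np.sin(th)-dy*np.cos(th))
E
```

```text
[[  7.  54. 936. 186.]
 [ 13. 807. 555.   0.]
 [  0.   0.   0.   0.]
 [ 51.  77.  94.   0.]
 [427. 837. 211.   0.]
 [190. 253. 138.   0.]]
0.4763120587334924 -0.5000929347737969 0.2332924399070199
[[   0.  379. 2485.   22.]
 [  22.  858.  522.    0.]
 [   0.    0.    0.    0.]
 [ 164.  260.  132.    0.]
 [ 131. 1022.  471.    0.]
 [  46.  540.  138.    0.]]
0.47492782960851515 -0.5027809589597986 0.23246766200353625
0.1886245487263017 0.26670200454699555
```

>>> {"op": "carry_out", "data": {
  "motion": [
    {"roll": -1.387},
    {"roll": -1.387},
    {"roll": -1.387},
    {"roll": -1.387},
    {"roll": -1.387},
    {"roll": -1.387},
    {"roll": -1.387},
    {"roll": -1.387},
    {"roll": -1.387},
    {"roll": -1.387},
    {}
  ],
  "jaw": 1,
  "squeeze": 7
}}

```text
schema error: expected keys tx, ty, tz, roll
```

>>> {"op": "carry_out", "data": {
  "motion": [
    {"tx": 0,"ty": 0,"tz": 0,"roll": -1.387},
    {"tx": 0,"ty": 0,"tz": 0,"roll": -1.387},
    {"tx": 0,"ty": 0,"tz": 0,"roll": -1.387},
    {"tx": 0,"ty": 0,"tz": 0,"roll": -1.387},
    {"tx": 0,"ty": 0,"tz": 0,"roll": -1.387},
    {"tx": 0,"ty": 0,"tz": 0,"roll": -1.387},
    {"tx": 0,"ty": 0,"tz": 0,"roll": -1.387},
    {"tx": 0,"ty": 0,"tz": 0,"roll": -1.387},
    {"tx": 0,"ty": 0,"tz": 0,"roll": -1.387},
    {"tx": 0,"ty": 0,"tz": 0,"roll": -1.387},
    {"tx": 19,"ty": 0,"tz": 0,"roll": 0},
    {"tx": 25,"ty": 12,"tz": 0,"roll": 0},
    {"tx": 25,"ty": 27,"tz": 0,"roll": 0},
    {"tx": 25,"ty": 28,"tz": 0,"roll": 0},
    {"tx": 25,"ty": 32,"tz": 0,"roll": 0},
    {"tx": 20,"ty": 32,"tz": 0,"roll": 0},
    {"tx": 15,"ty": 32,"tz": 0,"roll": 0},
    {"tx": 15,"ty": 32,"tz": 0,"roll": 0},
    {"tx": 12,"ty": 32,"tz": 0,"roll": 0},
    {"tx": 8,"ty": 40,"tz": 0,"roll": 0}
  ],
  "jaw": 1,
  "squeeze": 7
}}

```text
time: 1.77
tcp_pos: [0.5009, -0.3784, 0.2367]
eef_rot: [-3.141, 0.0, 1.604]
wrist_force: [-0.2, -0.8, -0.3]
width: 0.0875
grasp_force: 0.0
```

```bash
python3 - <<'E'
from h import *
np.set_printoptions(precision=3,suppress=True)
s=read_state();print(s['time'],s['tcp_pos'],np.degrees(s['eef_rot']),s['q'])
p,d=camera('wrist');cv2.imwrite('pics/w1.png',p)
c=camera_params('wrist');print(c);np.save('pics/w1.npy',d)
E
```

```text
1.7667 [ 0.501 -0.378  0.237] [-179.962    0.025   91.879] [ 0.887  0.368 -0.409  1.435  0.147  1.368  0.506]
{'fx': 325.19226210127806, 'fy': 325.19226210127806, 'cx': 282.3104034052378, 'cy': 209.85877161317075, 'R': array([[ 0.999,  0.041,  0.003],
       [ 0.039, -0.969,  0.245],
       [ 0.013, -0.244, -0.97 ]]), 't': array([-0.495, -0.411,  0.292])}
```

View pics/w1.png

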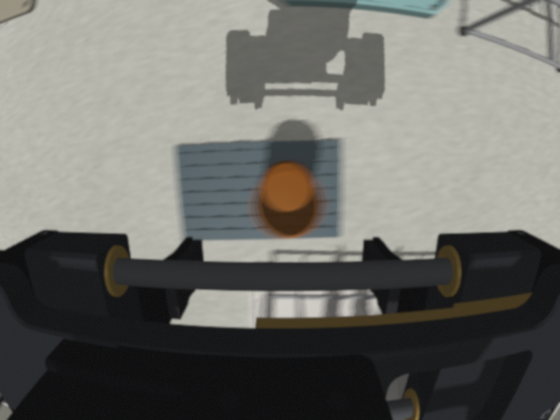

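The wrist view shows the tumbler between the fingers: its bottom disc is centred at about (288,187) and its rim reaches (288,237) at the bottom, x 252–323. I'll check its position by fitting the rim and the bottom.

```bash
python3 - <<'E'
from h import *
np.set_printoptions(precision=4,suppress=True)
c,R,t=P('wrist');o=-R.T@t;f=c['fx'];print(o)
def W(u,v,z):
    a=np.array([u-c['cx'],v-c['cy']]);r=np.linalg.norm(a);th=r/f
    ray=R.T@np.r_[a/r*np.sin(th),np.cos(th)];return o+ray*(z-o[2])/ray[2]
print('bottom',W(288,187,.008),'rimL',W(253,203,.106),'rimR',W(323,203,.106),'rim low',W(288,237,.106))
print('tray edge pts',W(300,3,.02),W(430,14,.02),'foot',W(463,31,.006))
p=cv2.imread('pics/w1.png');d=np.load('pics/w1.npy')
for uv in((288,187),(288,233),(258,203)): print(uv,d[uv[1],uv[0]])
E
```

```text
[ 0.5067 -0.3062  0.3848]
bottom [ 0.5175 -0.3732  0.008 ] rimL [ 0.4845 -0.3713  0.106 ] rimR [ 0.5463 -0.3688  0.106 ] rim low [ 0.5168 -0.4016  0.106 ]
tray edge pts [ 0.5219 -0.1557  0.02  ] [ 0.6808 -0.1459  0.02  ] foot [ 0.7368 -0.1527  0.006 ]
(288, 187) 0.3739444
(288, 233) 0.30140117
(258, 203) 0.34850988
```

```bash
python3 - <<'E'
from h import *
np.set_printoptions(precision=4,suppress=True)
s=read_state()['tcp_pos']
for n in('scene','side'):
    p,d=camera(n);cv2.imwrite(f'pics/{n}1.png',p);np.save(f'pics/{n}1.npy',d);X=cloud(n,d)[d>0]
    for lo,hi in((.215,.235),(.235,.255),(.255,.275),(.29,.33)):
        q=X[(X[:,2]>lo)&(X[:,2]<hi)&(np.hypot(*(X[:,:2]-s[:2]).T)<.13)]
        if len(q): print(n,lo,len(q),np.percentile(q[:,0],[1,99])-s[0],np.percentile(q[:,1],[1,99])-s[1])
    q=X[(np.hypot(*(X[:,:2]-s[:2]).T)<.08)]; print('zmin fingers',q[(q[:,2]>.15),2].min() if len(q) else 0, 'tcp proj',proj(n,s))
a=cv2.imread('pics/scene1.png');b=cv2.imread('pics/side1.png')
u=[proj('scene',s),proj('side',s)]
o=[]
for im,(x,y) in zip((a,b),u):
    x,y=int(x),int(y);c=im[max(y-50,0):y+50,max(x-65,0):x+65].copy();o.append(cv2.resize(c,(390,300),interpolation=cv2.INTER_CUBIC));print(max(x-65,0),max(y-50,0),c.shape)
cv2.imwrite('pics/g.png',np.hstack(o))
E
```

```text
scene 0.215 33 [-0.0497  0.0525] [-0.0096  0.0162]
scene 0.235 51 [-0.0526  0.0539] [-0.014   0.0167]
scene 0.255 66 [-0.0577  0.0583] [-0.0138  0.0185]
scene 0.29 497 [-0.0881  0.0946] [-0.0294  0.0446]
zmin fingers 0.22282931050806395 tcp proj (np.float64(256.06620422717555), np.float64(119.27625416576213))
side 0.215 35 [-0.0563  0.047 ] [-0.012   0.0111]
side 0.235 54 [-0.0585  0.0483] [-0.0141  0.0123]
side 0.255 78 [-0.0613  0.0535] [-0.0097  0.0132]
side 0.29 697 [-0.0982  0.0845] [-0.0306  0.0397]
zmin fingers 0.2221141757779256 tcp proj (np.float64(376.60322079863283), np.float64(112.64864236026283))
191 69 (100, 130, 3)
311 62 (100, 130, 3)
```

View pics/g.png

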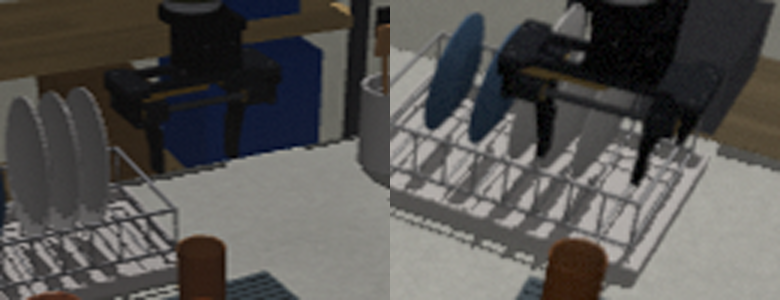

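The cropped views show the gripper centred over the tumbler and agree with the TCP to about 3 mm, so I trust the two fixed cameras. Next I descend and close.

>>> {"op": "carry_out", "data": {
  "motion": [
    {"tx": -2,"ty": 1,"tz": 15,"roll": 0},
    {"tx": 0,"ty": 0,"tz": 20,"roll": 0},
    {"tx": 0,"ty": 0,"tz": 22,"roll": 0},
    {"tx": 0,"ty": 0,"tz": 22,"roll": 0},
    {"tx": 0,"ty": 0,"tz": 22,"roll": 0},
    {"tx": 0,"ty": 0,"tz": 22,"roll": 0},
    {"tx": 0,"ty": 0,"tz": 20,"roll": 0},
    {"tx": 0,"ty": 0,"tz": 16,"roll": 0},
    {"tx": 0,"ty": 0,"tz": 9,"roll": 0},
    {"tx": 0,"ty": 0,"tz": 3,"roll": 0},
    {"tx": 0,"ty": 0,"tz": 0,"roll": 0},
    {"tx": 0,"ty": 0,"tz": 0,"roll": 0}
  ]
}}

```text
time: 2.92
tcp_pos: [0.5016, -0.3819, 0.0666]
eef_rot: [3.141, 0.001, 1.604]
wrist_force: [-0.6, -0.4, 0.1]
width: 0.0868
grasp_force: 0.0
```

>>> {"op": "carry_out", "data": {
  "motion": [
    {"tx": 0,"ty": 0,"tz": 0,"roll": 0},
    {"tx": 0,"ty": 0,"tz": 0,"roll": 0},
    {"tx": 0,"ty": 0,"tz": 0,"roll": 0},
    {"tx": 0,"ty": 0,"tz": 0,"roll": 0},
    {"tx": 0,"ty": 0,"tz": 0,"roll": 0},
    {"tx": 0,"ty": 0,"tz": 0,"roll": 0},
    {"tx": 0,"ty": 0,"tz": 0,"roll": 0},
    {"tx": 0,"ty": 0,"tz": 0,"roll": 0}
  ],
  "jaw": 0.6,
  "squeeze": 7
}}

```text
time: 3.58
tcp_pos: [0.5014, -0.3814, 0.0658]
eef_rot: [3.142, 0.0, 1.604]
wrist_force: [-1.9, -0.0, 3.9]
width: 0.0619
grasp_force: 7.0
```

>>> {"op": "carry_out", "data": {
  "motion": [
    {"tx": 0,"ty": 0,"tz": -5,"roll": 0},
    {"tx": 0,"ty": 0,"tz": -10,"roll": 0},
    {"tx": 0,"ty": 0,"tz": -15,"roll": 0},
    {"tx": 0,"ty": 0,"tz": -18,"roll": 0},
    {"tx": 0,"ty": 0,"tz": -20,"roll": 0},
    {"tx": 0,"ty": 0,"tz": -20,"roll": 0},
    {"tx": 0,"ty": 0,"tz": -20,"roll": 0},
    {"tx": 0,"ty": 0,"tz": -17,"roll": 0},
    {"tx": 0,"ty": 0,"tz": -12,"roll": 0},
    {"tx": 0,"ty": 0,"tz": -8,"roll": 0},
    {"tx": 0,"ty": 0,"tz": 0,"roll": 0}
  ]
}}

```text
time: 4.5
tcp_pos: [0.5021, -0.3816, 0.2125]
eef_rot: [3.14, 0.002, 1.604]
wrist_force: [0.3, 1.0, -1.9]
width: 0.0619
grasp_force: 7.0
```

>>> {"op": "carry_out", "data": {
  "motion": [
    {"tx": 6,"ty": 1,"tz": 0,"roll": 0},
    {"tx": 12,"ty": 3,"tz": 0,"roll": 0},
    {"tx": 18,"ty": 4,"tz": 0,"roll": 0},
    {"tx": 24,"ty": 6,"tz": 0,"roll": 0},
    {"tx": 26,"ty": 6,"tz": 0,"roll": 0},
    {"tx": 26,"ty": 6,"tz": 0,"roll": 0},
    {"tx": 26,"ty": 6,"tz": 0,"roll": 0},
    {"tx": 26,"ty": 6,"tz": 0,"roll": 0},
    {"tx": 26,"ty": 6,"tz": 0,"roll": 0},
    {"tx": 26,"ty": 6,"tz": 0,"roll": 0},
    {"tx": 26,"ty": 6,"tz": 0,"roll": 0},
    {"tx": 26,"ty": 6,"tz": 0,"roll": 0},
    {"tx": 26,"ty": 6,"tz": 0,"roll": 0},
    {"tx": 24,"ty": 6,"tz": 0,"roll": 0},
    {"tx": 22,"ty": 5,"tz": 0,"roll": 0},
    {"tx": 18,"ty": 4,"tz": 0,"roll": 0},
    {"tx": 12,"ty": 2,"tz": 0,"roll": 0},
    {"tx": 7,"ty": 1,"tz": 0,"roll": 0},
    {"tx": 4,"ty": 1,"tz": 0,"roll": 0},
    {"tx": 0,"ty": 0,"tz": 0,"roll": 0}
  ]
}}

```text
time: 6.17
tcp_pos: [0.5755, 0.0027, 0.2102]
eef_rot: [-3.141, 0.0, 1.605]
wrist_force: [0.4, -0.8, -2.1]
width: 0.0616
grasp_force: 7.0
```

```bash
python3 - <<'E'
from h import *
np.set_printoptions(precision=3,suppress=True)
s=read_state();print(s['time'],s['tcp_pos'],np.degrees(s['eef_rot']),s['q'],s['grasp_force'],s['width'])
o=[]
for n in('scene','side'):
    p,d=camera(n);np.save(f'pics/{n}2.npy',d);x,y=map(int,proj(n,[.576,.002,.08]))
    print(n,x-65,y-75);o.append(cv2.resize(p[y-75:y+75,x-65:x+65],None,fx=3,fy=3,interpolation=cv2.INTER_CUBIC))
cv2.imwrite('pics/p2.png',np.hstack(o))
E
```

```text
6.1667 [0.575 0.003 0.21 ] [-179.973    0.002   91.942] [ 0.431  0.3   -0.619  1.606  0.179  1.293 -0.182] 7.000033690128475 0.06163730725862484
scene 222 143
side 225 149
```

View pics/p2.png

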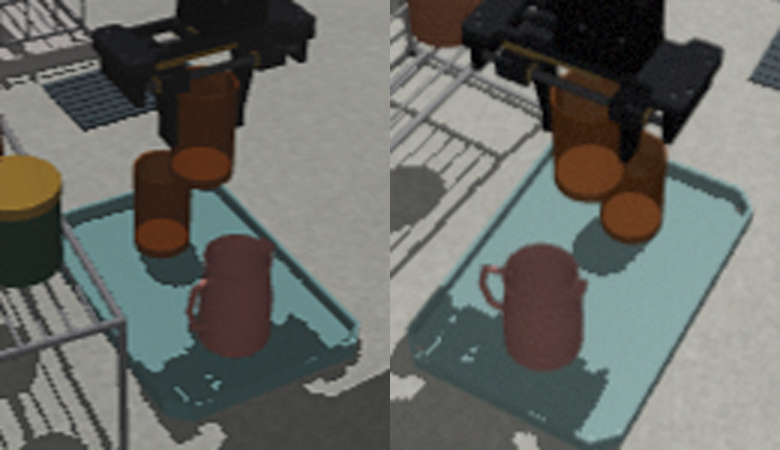

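The tumbler hangs over the gap between tumbler2 (left in the scene view) and the jug. I'll lower it slowly.

>>> {"op": "carry_out", "data": {
  "motion": [
    {"tx": 0,"ty": 0,"tz": 6,"roll": 0},
    {"tx": 0,"ty": 0,"tz": 11,"roll": 0},
    {"tx": 0,"ty": 0,"tz": 14,"roll": 0},
    {"tx": 0,"ty": 0,"tz": 14,"roll": 0},
    {"tx": 0,"ty": 0,"tz": 14,"roll": 0},
    {"tx": 0,"ty": 0,"tz": 14,"roll": 0},
    {"tx": 0,"ty": 0,"tz": 14,"roll": 0},
    {"tx": 0,"ty": 0,"tz": 14,"roll": 0},
    {"tx": 0,"ty": 0,"tz": 12,"roll": 0},
    {"tx": 0,"ty": 0,"tz": 10,"roll": 0},
    {"tx": 0,"ty": 0,"tz": 7,"roll": 0},
    {"tx": 0,"ty": 0,"tz": 5,"roll": 0},
    {"tx": 0,"ty": 0,"tz": 3,"roll": 0},
    {"tx": 0,"ty": 0,"tz": 2,"roll": 0},
    {"tx": 0,"ty": 0,"tz": 1,"roll": 0},
    {"tx": 0,"ty": 0,"tz": 0,"roll": 0},
    {"tx": 0,"ty": 0,"tz": 0,"roll": 0}
  ]
}}

```text
time: 7.68
tcp_pos: [0.5759, 0.0024, 0.07]
eef_rot: [3.141, 0.0, 1.604]
wrist_force: [-0.3, -0.2, -1.9]
width: 0.0621
grasp_force: 7.0
```

>>> {"op": "carry_out", "data": {
  "motion": [
    {"tx": 0,"ty": 0,"tz": 1,"roll": 0},
    {"tx": 0,"ty": 0,"tz": 1,"roll": 0},
    {"tx": 0,"ty": 0,"tz": 0,"roll": 0},
    {"tx": 0,"ty": 0,"tz": 0,"roll": 0}
  ]
}}

```text
time: 8.02
tcp_pos: [0.5757, 0.0023, 0.0675]
eef_rot: [-3.142, 0.0, 1.604]
wrist_force: [0.1, -0.1, -1.4]
width: 0.0622
grasp_force: 7.0
```

>>> {"op": "carry_out", "data": {
  "motion": [
    {"tx": 0,"ty": 0,"tz": 1,"roll": 0},
    {"tx": 0,"ty": 0,"tz": 0.7,"roll": 0},
    {"tx": 0,"ty": 0,"tz": 0,"roll": 0},
    {"tx": 0,"ty": 0,"tz": 0,"roll": 0}
  ]
}}

```text
time: 8.35
tcp_pos: [0.5756, 0.0023, 0.0658]
eef_rot: [-3.142, 0.0, 1.604]
wrist_force: [0.3, 0.0, -1.5]
width: 0.0622
grasp_force: 7.0
```

>>> {"op": "carry_out", "data": {
  "motion": [
    {"tx": 0,"ty": 0,"tz": 0.6,"roll": 0},
    {"tx": 0,"ty": 0,"tz": 0.6,"roll": 0},
    {"tx": 0,"ty": 0,"tz": 0,"roll": 0},
    {"tx": 0,"ty": 0,"tz": 0,"roll": 0}
  ]
}}

```text
time: 8.68
tcp_pos: [0.5757, 0.0023, 0.0648]
eef_rot: [3.141, 0.0, 1.604]
wrist_force: [-1.1, 0.6, 1.2]
width: 0.0618
grasp_force: 7.0
```

>>> {"op": "carry_out", "data": {
  "motion": [
    {"tx": 0,"ty": 0,"tz": 0,"roll": 0},
    {"tx": 0,"ty": 0,"tz": 0,"roll": 0},
    {"tx": 0,"ty": 0,"tz": 0,"roll": 0},
    {"tx": 0,"ty": 0,"tz": 0,"roll": 0},
    {"tx": 0,"ty": 0,"tz": 0,"roll": 0},
    {"tx": 0,"ty": 0,"tz": 0,"roll": 0}
  ],
  "jaw": 1
}}

```text
time: 9.18
tcp_pos: [0.5757, 0.0024, 0.0647]
eef_rot: [3.141, 0.0, 1.604]
wrist_force: [1.4, -1.0, -0.8]
width: 0.0855
grasp_force: 0.0
```

>>> {"op": "carry_out", "data": {
  "motion": [
    {"tx": 0,"ty": 0,"tz": -6,"roll": 0},
    {"tx": 0,"ty": 0,"tz": -12,"roll": 0},
    {"tx": 0,"ty": 0,"tz": -20,"roll": 0},
    {"tx": 0,"ty": 0,"tz": -25,"roll": 0},
    {"tx": 0,"ty": 0,"tz": -25,"roll": 0},
    {"tx": 0,"ty": 0,"tz": -20,"roll": 0},
    {"tx": -20,"ty": 0,"tz": -12,"roll": 0},
    {"tx": -35,"ty": 0,"tz": 0,"roll": 0},
    {"tx": -35,"ty": 0,"tz": 0,"roll": 0},
    {"tx": -35,"ty": 0,"tz": 0,"roll": 0},
    {"tx": -35,"ty": 0,"tz": 0,"roll": 0},
    {"tx": -30,"ty": 0,"tz": 0,"roll": 0},
    {"tx": -20,"ty": 0,"tz": 0,"roll": 0},
    {"tx": 0,"ty": 0,"tz": 0,"roll": 0}
  ]
}}

```text
time: 10.35
tcp_pos: [0.5818, -0.2136, 0.1855]
eef_rot: [3.141, 0.002, 1.597]
wrist_force: [-0.2, -0.2, 0.0]
width: 0.0871
grasp_force: 0.0
```

```bash
cat > m.py <<'E'
from h import *
from scipy.optimize import least_squares
np.set_printoptions(precision=4,suppress=True)
BIAS={'scene':np.array([.0015,.002]),'side':np.array([-.005,0.001])}
def meas(tag):
    for n in('scene','side'):
        p,d=camera(n);cv2.imwrite(f'pics/{n}{tag}.png',p);np.save(f'pics/{n}{tag}.npy',d);X=cloud(n,d);X[...,:2]-=BIAS[n]
        hsv=cv2.cvtColor(p,cv2.COLOR_BGR2HSV);H,S,V=[hsv[...,i].astype(int) for i in range(3)]
        m=(H>75)&(H<105)&(S>40)&(X[...,2]>-.01)&(X[...,2]<.03)&(d>0)&(X[...,0]<.9)&(X[...,0]>.4)&(abs(X[...,1])<.25)
        m=cv2.morphologyEx(m.astype(np.uint8),cv2.MORPH_OPEN,np.ones((2,2)))
        q=X[m>0]; q=q[q[:,2]>.012]   # rim points only
        # rectangular rim model: distance of rim points to chamfered outline midline
        def res(a):
            c,s=np.cos(a[2]),np.sin(a[2]);r=q[:,:2]-a[:2];x=np.abs(r@[c,s]);y=np.abs(r@[-s,c])
            return np.max([x-.1075,y-.1575,(x+y-.25)/2**.5+.0025],0)
        if len(q)>60:
            s=least_squares(res,[*q[:,:2].mean(0),0],loss='soft_l1',f_scale=.002)
            print(n,'tray',len(q),s.x,'yawdeg',np.degrees(s.x[2]),'res',np.abs(s.fun).mean())
        m=((H<14)|(H>170))&(S>90)&(d>0)&(X[...,2]>.02)&(X[...,2]<.125)&(X[...,0]>.4)&(X[...,0]<.85)&(abs(X[...,1])<.2)
        k,lab,st,_=cv2.connectedComponentsWithStats(m.astype(np.uint8))
        for i in range(1,k):
            if st[i,4]<150: continue
            w=X[lab==i];s=least_squares(lambda a:np.hypot(w[:,0]-a[0],w[:,1]-a[1])-.031,w[:,:2].mean(0),loss='soft_l1',f_scale=.002)
            print(n,'blob',st[i],s.x,w[:,2].max())
E
python3 -c "
from m import *
meas('3')
for n,l in(('scene',dict(FL=(263.3,295.7,.006),FLt=(262.7,250,.165))),('side',dict(FL=(208.3,261.7,.006),FR=(278.3,187.7,.006),FLt=(199,224,.165),FRt=(277.3,148.3,.165)))):
  for k,p in l.items(): print(n,k,plane(n,*p)[:2]-BIAS[n])
"
```

```text
scene tray 557 [0.5795 0.0037 0.0298] yawdeg 1.7065878967780843 res 0.024304601644724064
scene blob [ 267  193   46   66 1646] [0.5733 0.0116] 0.10931750860250325
side tray 622 [0.5812 0.0019 0.0394] yawdeg 2.256185562741478 res 0.02284682939970208
side blob [ 280  193   37   55 1021] [ 0.5661 -0.0197] 0.10835640916338996
scene FL [0.7394 0.1816]
scene FLt [0.7377 0.1776]
side FL [0.7388 0.1778]
side FR [ 0.7223 -0.1595]
side FLt [0.739  0.1727]
side FRt [ 0.7244 -0.165 ]
```

>>> {"op": "carry_out", "data": {
  "motion": [
    {"tx": 0,"ty": 0,"tz": 0,"roll": 0.9},
    {"tx": 0,"ty": -5,"tz": 10,"roll": 0},
    {"tx": 0,"ty": -6,"tz": 20,"roll": 0},
    {"tx": 0,"ty": 0,"tz": 28,"roll": 0},
    {"tx": 0,"ty": 0,"tz": 30,"roll": 0},
    {"tx": 0,"ty": 0,"tz": 30,"roll": 0},
    {"tx": 0,"ty": 0,"tz": 20,"roll": 0},
    {"tx": 0,"ty": 0,"tz": 14,"roll": 0},
    {"tx": 0,"ty": 0,"tz": 8,"roll": 0},
    {"tx": 0,"ty": 0,"tz": 5,"roll": 0},
    {"tx": 0,"ty": 0,"tz": 0,"roll": 0},
    {"tx": 0,"ty": 0,"tz": 0,"roll": 0}
  ]
}}

```text
time: 11.45
tcp_pos: [0.5725, -0.2069, 0.0208]
eef_rot: [3.14, 0.0, 1.526]
wrist_force: [0.0, -0.2, -0.2]
width: 0.0872
grasp_force: 0.0
```

>>> {"op": "carry_out", "data": {
  "motion": [
    {"tx": 5,"ty": 0,"tz": 0,"roll": 0},
    {"tx": 8,"ty": 0,"tz": 0,"roll": 0},
    {"tx": 8,"ty": 0,"tz": 0,"roll": 0},
    {"tx": 5,"ty": 0,"tz": 0,"roll": 0},
    {"tx": 3,"ty": 0,"tz": 0,"roll": 0},
    {"tx": 2,"ty": 0,"tz": 0,"roll": 0},
    {"tx": 2,"ty": 0,"tz": 0,"roll": 0},
    {"tx": 2,"ty": 0,"tz": 0,"roll": 0},
    {"tx": 2,"ty": 0,"tz": 0,"roll": 0}
  ]
}}

```text
time: 12.2
tcp_pos: [0.5732, -0.1718, 0.0197]
eef_rot: [3.142, 0.002, 1.525]
wrist_force: [-1.1, -7.2, 0.4]
width: 0.0871
grasp_force: 3.7
```

>>> {"op": "carry_out", "data": {
  "motion": [
    {"tx": 2,"ty": 0,"tz": 0,"roll": 0},
    {"tx": 2,"ty": 0,"tz": 0,"roll": 0},
    {"tx": 2,"ty": 0,"tz": 0,"roll": 0}
  ]
}}

```text
time: 12.45
tcp_pos: [0.5729, -0.1671, 0.0197]
eef_rot: [-3.141, 0.003, 1.524]
wrist_force: [-2.0, -8.2, 1.3]
width: 0.0867
grasp_force: 4.0
```

>>> {"op": "carry_out", "data": {
  "motion": [
    {"tx": 2,"ty": 0,"tz": 0,"roll": 0},
    {"tx": 2,"ty": 0,"tz": 0,"roll": 0},
    {"tx": 2,"ty": 0,"tz": 0,"roll": 0}
  ]
}}

```text
time: 12.7
tcp_pos: [0.5732, -0.1611, 0.0196]
eef_rot: [-3.141, 0.003, 1.524]
wrist_force: [-1.8, -7.8, 0.4]
width: 0.0869
grasp_force: 4.0
```

```bash
python3 -c "
from m import *
meas('4')"
```

```text
scene tray 563 [0.5817 0.014  0.0132] yawdeg 0.7565383844560198 res 0.023028592756094344
scene blob [ 268  194   46   69 1612] [0.5765 0.018 ] 0.11021489214459713
side tray 645 [0.5837 0.0125 0.0225] yawdeg 1.2869197730774244 res 0.020404863248637967
side blob [ 278  194   37   56 1065] [ 0.5664 -0.0105] 0.10919767195477992
```

>>> {"op": "carry_out", "data": {
  "motion": [
    {"tx": -8,"ty": 0,"tz": 0,"roll": 0},
    {"tx": -15,"ty": 0,"tz": 0,"roll": 0},
    {"tx": -20,"ty": -5,"tz": -10,"roll": 0},
    {"tx": 0,"ty": -20,"tz": -20,"roll": 0},
    {"tx": 0,"ty": -30,"tz": -10,"roll": 0},
    {"tx": 0,"ty": -30,"tz": 0,"roll": 0},
    {"tx": 0,"ty": -30,"tz": 0,"roll": -1},
    {"tx": 0,"ty": -25,"tz": 0,"roll": -1.4},
    {"tx": 0,"ty": 0,"tz": 0,"roll": -1.4},
    {"tx": 0,"ty": 0,"tz": 0,"roll": -1.4},
    {"tx": 0,"ty": 0,"tz": 0,"roll": -1.4},
    {"tx": 0,"ty": 0,"tz": 0,"roll": -1.4},
    {"tx": 0,"ty": 0,"tz": 0,"roll": -1.4},
    {"tx": 0,"ty": 0,"tz": 0,"roll": -1.4},
    {"tx": 0,"ty": 0,"tz": 0,"roll": -1.4},
    {"tx": 0,"ty": 0,"tz": 0,"roll": -1.4},
    {"tx": 0,"ty": 0,"tz": 0,"roll": -1.4},
    {"tx": 0,"ty": 0,"tz": 0,"roll": -1.4},
    {"tx": 0,"ty": 0,"tz": 0,"roll": -1.6},
    {"tx": 0,"ty": 0,"tz": 0,"roll": 0}
  ]
}}

```text
time: 14.47
tcp_pos: [0.4322, -0.1972, 0.0597]
eef_rot: [3.141, 0.0, 3.087]
wrist_force: [0.0, 0.8, 0.4]
width: 0.0871
grasp_force: 0.0
```

```bash
python3 -c "
from m import *
s=read_state();print(s['tcp_pos'],np.degrees(s['eef_rot']),s['q'])"
```

```text
[ 0.4322 -0.1972  0.0597] [179.9865   0.0251 176.8906] [ 1.0009  0.2738 -0.7314  2.0058  0.2249  0.9415  1.671 ]
```

>>> {"op": "carry_out", "data": {
  "motion": [
    {"tx": 5,"ty": 10,"tz": 0,"roll": -0.1},
    {"tx": 0,"ty": 20,"tz": 0,"roll": 0},
    {"tx": 0,"ty": 28,"tz": 0,"roll": 0},
    {"tx": 0,"ty": 30,"tz": 0,"roll": 0},
    {"tx": 0,"ty": 30,"tz": 0,"roll": 0},
    {"tx": 0,"ty": 30,"tz": 0,"roll": 0},
    {"tx": 0,"ty": 28,"tz": 0,"roll": 0},
    {"tx": 0,"ty": 22,"tz": 5,"roll": 0},
    {"tx": 0,"ty": 14,"tz": 10,"roll": 0},
    {"tx": 0,"ty": 6,"tz": 12,"roll": 0},
    {"tx": 0,"ty": 0,"tz": 8,"roll": 0},
    {"tx": 0,"ty": 0,"tz": 5,"roll": 0},
    {"tx": 0,"ty": 0,"tz": 0,"roll": 0}
  ]
}}

```text
time: 15.55
tcp_pos: [0.4374, 0.0206, 0.0188]
eef_rot: [-3.141, -0.002, 3.088]
wrist_force: [0.4, -0.7, -0.6]
width: 0.0869
grasp_force: 0.0
```

>>> {"op": "carry_out", "data": {
  "motion": [
    {"tx": -3,"ty": 0,"tz": 0,"roll": -0.1},
    {"tx": -4,"ty": 0,"tz": 0,"roll": 0},
    {"tx": -4,"ty": 0,"tz": 0,"roll": 0},
    {"tx": -3,"ty": 0,"tz": 0,"roll": 0},
    {"tx": -2,"ty": 0,"tz": 0,"roll": 0},
    {"tx": -2,"ty": 0,"tz": 0,"roll": 0},
    {"tx": -2,"ty": 0,"tz": 0,"roll": 0},
    {"tx": -2,"ty": 0,"tz": 0,"roll": 0}
  ]
}}

```text
time: 16.22
tcp_pos: [0.4581, 0.0202, 0.0192]
eef_rot: [-3.14, -0.005, 3.1]
wrist_force: [-16.3, -0.1, 13.3]
width: 0.0867
grasp_force: 8.6
```

>>> {"op": "carry_out", "data": {
  "motion": [
    {"tx": -2,"ty": 0,"tz": 0,"roll": 0},
    {"tx": -2,"ty": 0,"tz": 0,"roll": 0},
    {"tx": -2,"ty": 0,"tz": 0,"roll": 0},
    {"tx": -2,"ty": 0,"tz": 0,"roll": 0}
  ]
}}

```text
time: 16.55
tcp_pos: [0.4647, 0.021, 0.0188]
eef_rot: [-3.141, -0.007, 3.102]
wrist_force: [-16.4, 4.2, 12.1]
width: 0.0872
grasp_force: 8.0
```

>>> {"op": "carry_out", "data": {
  "motion": [
    {"tx": -2,"ty": 0,"tz": 0,"roll": 0},
    {"tx": -2,"ty": 0,"tz": 0,"roll": 0},
    {"tx": -2,"ty": 0,"tz": 0,"roll": 0},
    {"tx": -2,"ty": 0,"tz": 0,"roll": 0}
  ]
}}

```text
time: 16.88
tcp_pos: [0.4731, 0.0208, 0.0188]
eef_rot: [-3.141, -0.007, 3.102]
wrist_force: [-14.0, 3.9, 11.4]
width: 0.087
grasp_force: 7.1
```

```bash
python3 -c "
from m import *
meas('5')"
```

```text
scene tray 612 [ 0.5951  0.0116 -0.0182] yawdeg -1.043106861086838 res 0.01624739169093313
scene blob [ 265  195   44   68 1617] [0.5889 0.0282] 0.10990016848478885
side tray 525 [ 0.597   0.0091 -0.0206] yawdeg -1.1813839497516225 res 0.020983934760784733
side blob [274 193  35  56 888] [ 0.5829 -0.0098] 0.10852858092757733
```

>>> {"op": "carry_out", "data": {
  "motion": [
    {"tx": 0,"ty": 0,"tz": -1,"roll": 0},
    {"tx": 0,"ty": 0,"tz": 0,"roll": 0}
  ]
}}

```text
time: 17.15
tcp_pos: [0.4743, 0.0201, 0.0198]
eef_rot: [-3.142, -0.004, 3.101]
wrist_force: [-5.3, 2.9, -2.5]
width: 0.0872
grasp_force: 2.8
```

>>> {"op": "carry_out", "data": {
  "motion": [
    {"tx": -1,"ty": 0,"tz": -0.5,"roll": 0},
    {"tx": -2,"ty": 0,"tz": 0,"roll": 0},
    {"tx": -2,"ty": 0,"tz": 0,"roll": 0}
  ]
}}

```text
time: 17.4
tcp_pos: [0.4792, 0.0196, 0.0201]
eef_rot: [-3.141, -0.004, 3.1]
wrist_force: [-5.5, 2.6, -2.0]
width: 0.087
grasp_force: 2.8
```

>>> {"op": "carry_out", "data": {
  "motion": [
    {"tx": -2,"ty": 0,"tz": 0,"roll": 0},
    {"tx": -2,"ty": 0,"tz": 0,"roll": 0},
    {"tx": -2,"ty": 0,"tz": 0,"roll": 0},
    {"tx": -2,"ty": 0,"tz": 0,"roll": 0},
    {"tx": -2,"ty": 0,"tz": 0,"roll": 0},
    {"tx": -1,"ty": 0,"tz": 0,"roll": 0},
    {"tx": 0,"ty": 0,"tz": 0,"roll": 0}
  ]
}}

```text
time: 17.98
tcp_pos: [0.49, 0.019, 0.0201]
eef_rot: [-3.141, -0.005, 3.1]
wrist_force: [-6.0, 1.0, 0.1]
width: 0.0871
grasp_force: 3.3
```

```bash
python3 -c "
from m import *
meas('6')
o=[]
for n in('scene','side'):
    im=cv2.imread(f'pics/{n}6.png');x,y=map(int,proj(n,[.68,.02,.02]));print(x-65,y-75)
    o.append(cv2.resize(im[y-75:y+75,x-65:x+65],None,fx=3,fy=3,interpolation=cv2.INTER_CUBIC))
cv2.imwrite('pics/p6.png',np.hstack(o))"
```

```text
scene tray 611 [ 0.6107  0.0077 -0.0483] yawdeg -2.7658162436392955 res 0.020436312818528854
scene blob [ 260  196   43   68 1605] [0.6054 0.0268] 0.10819084338164175
side tray 536 [ 0.6119  0.0053 -0.0466] yawdeg -2.6712019631644095 res 0.019043228834831935
side blob [269 190  36  55 829] [ 0.598  -0.0114] 0.10892118642006657
193 172
191 152
```

View pics/p6.png

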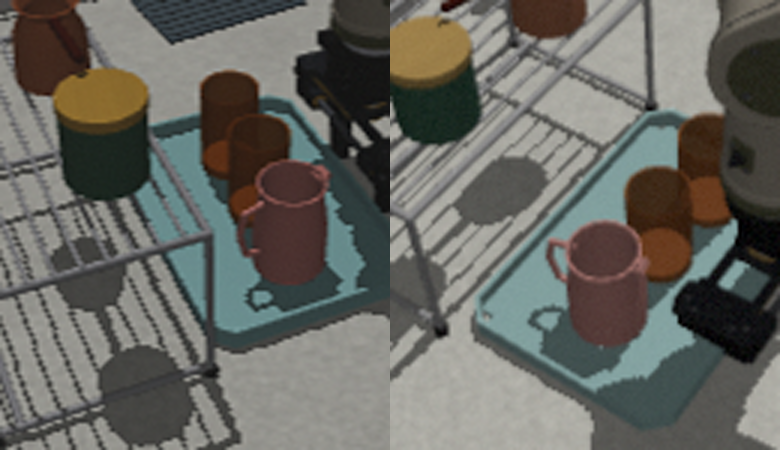

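The views show everything upright and the tray now parallel to the shelf front, but it looks some mm right of centre. I'll check by fitting the legs in the same cloud.

```bash
python3 -c "
from m import *
for n in('scene','side'):
    d=np.load(f'pics/{n}0.npy');X=cloud(n,d);X[...,:2]-=BIAS[n]
    X=X[d>0]
    for nm,g in(('FL',(.7385,.177)),('FR',(.723,-.162)),('BL',(.928,.171)),('BR',(.912,-.168))):
        for lo,hi in((.02,.06),(.06,.1),(.1,.15)):
            q=X[(X[:,2]>lo)&(X[:,2]<hi)&(np.hypot(X[:,0]-g[0],X[:,1]-g[1])<.025)]
            if len(q)>5: print(n,nm,lo,len(q),np.median(q,0)[:2],q[:,:2].std(0))
    c,R,t=P(n);o=-R.T@t;print('cam',o)
"
```

```text
scene FL 0.02 32 [0.7395 0.1804] [0.0018 0.0017]
scene FL 0.06 34 [0.7387 0.1797] [0.0019 0.0014]
scene FL 0.1 43 [0.7386 0.1801] [0.0019 0.0015]
scene BL 0.02 38 [0.9289 0.1717] [0.0023 0.0012]
scene BL 0.06 38 [0.9288 0.1716] [0.0022 0.0013]
scene BL 0.1 55 [0.9288 0.1714] [0.0022 0.0015]
scene BR 0.02 30 [ 0.9136 -0.1685] [0.0023 0.0021]
scene BR 0.06 28 [ 0.9134 -0.168 ] [0.0021 0.0019]
scene BR 0.1 20 [ 0.9155 -0.1679] [0.0013 0.002 ]
cam [1.0197 0.7996 0.7932]
side FL 0.02 29 [0.7403 0.1775] [0.0018 0.0021]
side FL 0.06 28 [0.7404 0.1777] [0.002  0.0018]
side FL 0.1 42 [0.7404 0.1778] [0.0017 0.0022]
side FR 0.02 19 [ 0.7258 -0.1615] [0.0014 0.0019]
side FR 0.06 26 [ 0.7254 -0.1616] [0.0024 0.0017]
side FR 0.1 32 [ 0.7251 -0.1617] [0.002  0.0021]
side BL 0.02 28 [0.9308 0.1684] [0.0017 0.0022]
side BL 0.06 29 [0.9306 0.1688] [0.0021 0.0021]
side BL 0.1 42 [0.9307 0.1689] [0.0018 0.002 ]
side BR 0.02 17 [ 0.9165 -0.1703] [0.0025 0.0022]
side BR 0.06 14 [ 0.9156 -0.1707] [0.0023 0.0018]
side BR 0.1 20 [ 0.9158 -0.1707] [0.0024 0.0022]
cam [0.2469 0.5581 0.8854]
```

>>> {"op": "carry_out", "data": {
  "motion": [
    {"tx": 8,"ty": 0,"tz": 0,"roll": 0},
    {"tx": 16,"ty": 0,"tz": 0,"roll": 0},
    {"tx": 16,"ty": 0,"tz": -12,"roll": 0},
    {"tx": 0,"ty": -12,"tz": -20,"roll": 0},
    {"tx": 0,"ty": -25,"tz": -10,"roll": 0},
    {"tx": 0,"ty": -32,"tz": 0,"roll": 0},
    {"tx": 0,"ty": -32,"tz": 0,"roll": 0},
    {"tx": 0,"ty": -32,"tz": 0,"roll": 0},
    {"tx": 0,"ty": -32,"tz": 0,"roll": 0},
    {"tx": 0,"ty": -28,"tz": 0,"roll": 0},
    {"tx": 0,"ty": -20,"tz": 0,"roll": 0},
    {"tx": 0,"ty": -12,"tz": 0,"roll": 0},
    {"tx": 0,"ty": 0,"tz": 0,"roll": 0}
  ]
}}

```text
time: 19.17
tcp_pos: [0.4424, -0.2067, 0.0632]
eef_rot: [-3.141, 0.0, 3.096]
wrist_force: [-0.6, -0.0, -0.6]
width: 0.0873
grasp_force: 0.0
```

>>> {"op": "carry_out", "data": {
  "motion": [
    {"tx": 0,"ty": 0,"tz": 0,"roll": 1.4},
    {"tx": 0,"ty": 0,"tz": 0,"roll": 1.4},
    {"tx": 0,"ty": 0,"tz": 0,"roll": 1.4},
    {"tx": 0,"ty": 0,"tz": 0,"roll": 1.4},
    {"tx": 0,"ty": 0,"tz": 0,"roll": 1.4},
    {"tx": 0,"ty": 0,"tz": 0,"roll": 1.4},
    {"tx": 0,"ty": 0,"tz": 0,"roll": 1.4},
    {"tx": 0,"ty": 0,"tz": 0,"roll": 1.4},
    {"tx": 0,"ty": 0,"tz": 0,"roll": 1.4},
    {"tx": 0,"ty": 0,"tz": 0,"roll": 1.4},
    {"tx": 0,"ty": 0,"tz": 0,"roll": 1.4},
    {"tx": 0,"ty": 0,"tz": 0,"roll": 1.4},
    {"tx": 0,"ty": 0,"tz": 0,"roll": 1.24},
    {"tx": 0,"ty": 15,"tz": 0,"roll": 0},
    {"tx": 0,"ty": 28,"tz": 0,"roll": 0},
    {"tx": 0,"ty": 32,"tz": 0,"roll": 0},
    {"tx": 0,"ty": 32,"tz": 0,"roll": 0},
    {"tx": 0,"ty": 28,"tz": 0,"roll": 0},
    {"tx": 0,"ty": 18,"tz": 0,"roll": 0},
    {"tx": 0,"ty": 10,"tz": 0,"roll": 0}
  ]
}}

```text
time: 20.83
tcp_pos: [0.6082, -0.2086, 0.0631]
eef_rot: [3.14, -0.002, 1.528]
wrist_force: [-0.2, 0.6, -0.3]
width: 0.0874
grasp_force: 0.0
```

>>> {"op": "carry_out", "data": {
  "motion": [
    {"tx": 0,"ty": 0,"tz": 5,"roll": 0},
    {"tx": 0,"ty": 0,"tz": 0,"roll": 0},
    {"tx": 0,"ty": 0,"tz": 0,"roll": 0}
  ]
}}

```text
time: 21.08
tcp_pos: [0.6046, -0.2107, 0.0576]
eef_rot: [-3.14, -0.001, 1.526]
wrist_force: [-0.6, 0.2, 0.8]
width: 0.0869
grasp_force: 0.0
```

>>> {"op": "carry_out", "data": {
  "motion": [
    {"tx": 0,"ty": 0,"tz": 10,"roll": 0},
    {"tx": 0,"ty": 0,"tz": 14,"roll": 0},
    {"tx": 0,"ty": 0,"tz": 9,"roll": 0},
    {"tx": 4,"ty": 0,"tz": 4,"roll": 0},
    {"tx": 8,"ty": 0,"tz": 0,"roll": 0},
    {"tx": 10,"ty": 0,"tz": 0,"roll": 0},
    {"tx": 8,"ty": 0,"tz": 0,"roll": 0},
    {"tx": 5,"ty": 0,"tz": 0,"roll": 0},
    {"tx": 3,"ty": 0,"tz": 0,"roll": 0},
    {"tx": 2,"ty": 0,"tz": 0,"roll": 0},
    {"tx": 2,"ty": 0,"tz": 0,"roll": 0},
    {"tx": 2,"ty": 0,"tz": 0,"roll": 0}
  ]
}}

```text
time: 22.08
tcp_pos: [0.6077, -0.1681, 0.0213]
eef_rot: [3.141, 0.0, 1.524]
wrist_force: [-0.4, -0.7, 0.7]
width: 0.0874
grasp_force: 0.0
```

>>> {"op": "carry_out", "data": {
  "motion": [
    {"tx": 2,"ty": 0,"tz": 0,"roll": 0},
    {"tx": 2,"ty": 0,"tz": 0,"roll": 0},
    {"tx": 1,"ty": 0,"tz": 0,"roll": 0}
  ]
}}

```text
time: 22.33
tcp_pos: [0.6078, -0.1642, 0.0212]
eef_rot: [3.141, 0.002, 1.525]
wrist_force: [-1.6, -6.0, 0.1]
width: 0.0871
grasp_force: 3.3
```

Contact came where I expected it. I'll push 6 mm.

>>> {"op": "carry_out", "data": {
  "motion": [
    {"tx": 2,"ty": 0,"tz": 0,"roll": 0},
    {"tx": 2,"ty": 0,"tz": 0,"roll": 0},
    {"tx": 1.5,"ty": 0,"tz": 0,"roll": 0},
    {"tx": 0,"ty": 0,"tz": 0,"roll": 0}
  ]
}}

```text
time: 22.67
tcp_pos: [0.6077, -0.1597, 0.0212]
eef_rot: [-3.141, 0.003, 1.523]
wrist_force: [-0.6, -5.4, -0.1]
width: 0.087
grasp_force: 3.0
```

```bash
python3 -c "
from m import *
meas('7')"
```

```text
scene tray 575 [ 0.6115  0.012  -0.05  ] yawdeg -2.865060937869396 res 0.016232688585761882
scene blob [ 261  196   42   69 1604] [0.6062 0.0301] 0.10802026645507766
side tray 663 [ 0.6131  0.0101 -0.045 ] yawdeg -2.5784013277412283 res 0.018190783683295745
side blob [ 268  190   39   57 1098] [ 0.5965 -0.0114] 0.10984602838442199
```

>>> {"op": "carry_out", "data": {
  "motion": [
    {"tx": 1,"ty": 0,"tz": 0,"roll": 0},
    {"tx": 0.5,"ty": 0,"tz": 0,"roll": 0},
    {"tx": 0,"ty": 0,"tz": 0,"roll": 0},
    {"tx": -8,"ty": 0,"tz": 0,"roll": 0},
    {"tx": -15,"ty": 0,"tz": 0,"roll": 0},
    {"tx": -22,"ty": -5,"tz": -10,"roll": 0},
    {"tx": -5,"ty": -20,"tz": -20,"roll": 0},
    {"tx": 0,"ty": -30,"tz": -10,"roll": 0},
    {"tx": 0,"ty": -32,"tz": 0,"roll": 0},
    {"tx": 0,"ty": -32,"tz": 0,"roll": 0},
    {"tx": 0,"ty": -25,"tz": 0,"roll": 0},
    {"tx": 0,"ty": -18,"tz": 0,"roll": -1},
    {"tx": 0,"ty": 0,"tz": 0,"roll": -1.4},
    {"tx": 0,"ty": 0,"tz": 0,"roll": -1.4},
    {"tx": 0,"ty": 0,"tz": 0,"roll": -1.4},
    {"tx": 0,"ty": 0,"tz": 0,"roll": -1.4},
    {"tx": 0,"ty": 0,"tz": 0,"roll": -1.4},
    {"tx": 0,"ty": 0,"tz": 0,"roll": -1.4},
    {"tx": 0,"ty": 0,"tz": 0,"roll": -1.4},
    {"tx": 0,"ty": 0,"tz": 0,"roll": -1.4}
  ]
}}

```text
time: 24.43
tcp_pos: [0.4441, -0.1992, 0.0613]
eef_rot: [3.141, 0.0, 2.595]
wrist_force: [0.1, -0.1, 0.1]
width: 0.0873
grasp_force: 0.0
```

>>> {"op": "carry_out", "data": {
  "motion": [
    {"tx": 0,"ty": 0,"tz": 0,"roll": -1.4},
    {"tx": 0,"ty": 0,"tz": 0,"roll": -1.4},
    {"tx": 0,"ty": 0,"tz": 0,"roll": -1.4},
    {"tx": 0,"ty": 0,"tz": 0,"roll": -1.4},
    {"tx": 0,"ty": 0,"tz": 0,"roll": -0.2},
    {"tx": 0,"ty": 0,"tz": 0,"roll": 0},
    {"tx": 0,"ty": 0,"tz": 0,"roll": 0}
  ]
}}

```text
time: 25.02
tcp_pos: [0.444, -0.1988, 0.0612]
eef_rot: [3.141, 0.0, 3.091]
wrist_force: [-0.1, -0.2, -0.5]
width: 0.0872
grasp_force: 0.0
```

```bash
python3 -c "
from m import *
s=read_state();print(s['tcp_pos'],np.degrees(s['eef_rot']))
meas('8')"
```

```text
[ 0.444  -0.1988  0.0612] [179.9933   0.0134 177.1181]
scene tray 620 [ 0.6117  0.0135 -0.0532] yawdeg -3.048903620093363 res 0.023895812015363106
scene blob [ 261  197   42   68 1544] [0.6059 0.0207] 0.10853335953855477
side tray 659 [ 0.6133  0.0112 -0.0454] yawdeg -2.603798054585239 res 0.019295382491391927
side blob [268 191  39  55 982] [ 0.5973 -0.0096] 0.10822505602428659
```

>>> {"op": "carry_out", "data": {
  "motion": [
    {"tx": 0,"ty": 10,"tz": 0,"roll": -0.06},
    {"tx": 0,"ty": 20,"tz": 0,"roll": 0},
    {"tx": 0,"ty": 28,"tz": 0,"roll": 0},
    {"tx": 0,"ty": 30,"tz": 0,"roll": 0},
    {"tx": 0,"ty": 30,"tz": 0,"roll": 0},
    {"tx": 0,"ty": 30,"tz": 0,"roll": 0},
    {"tx": 0,"ty": 28,"tz": 0,"roll": 0},
    {"tx": 0,"ty": 22,"tz": 5,"roll": 0},
    {"tx": 0,"ty": 14,"tz": 10,"roll": 0},
    {"tx": 0,"ty": 6,"tz": 12,"roll": 0},
    {"tx": 0,"ty": 0,"tz": 8,"roll": 0},
    {"tx": 0,"ty": 0,"tz": 4,"roll": 0},
    {"tx": -8,"ty": 0,"tz": 0,"roll": 0},
    {"tx": -9,"ty": 0,"tz": 0,"roll": 0},
    {"tx": -5,"ty": 0,"tz": 0,"roll": 0},
    {"tx": -3,"ty": 0,"tz": 0,"roll": 0},
    {"tx": 0,"ty": 0,"tz": 0,"roll": 0}
  ]
}}

```text
time: 26.53
tcp_pos: [0.4791, 0.0182, 0.0225]
eef_rot: [3.141, 0.001, 3.1]
wrist_force: [-0.6, 1.0, -0.5]
width: 0.0869
grasp_force: 0.0
```

>>> {"op": "carry_out", "data": {
  "motion": [
    {"tx": -2,"ty": 0,"tz": -0.2,"roll": 0},
    {"tx": -2,"ty": 0,"tz": -0.2,"roll": 0},
    {"tx": -2,"ty": 0,"tz": -0.2,"roll": 0},
    {"tx": -2,"ty": 0,"tz": -0.2,"roll": 0},
    {"tx": -2,"ty": 0,"tz": 0,"roll": 0}
  ]
}}

```text
time: 26.95
tcp_pos: [0.4881, 0.018, 0.023]
eef_rot: [-3.141, 0.0, 3.101]
wrist_force: [-0.1, 0.4, -1.1]
width: 0.0871
grasp_force: 0.0
```

>>> {"op": "carry_out", "data": {
  "motion": [
    {"tx": -2,"ty": 0,"tz": 0,"roll": 0},
    {"tx": -2,"ty": 0,"tz": 0,"roll": 0},
    {"tx": -2,"ty": 0,"tz": 0,"roll": 0}
  ]
}}

```text
time: 27.2
tcp_pos: [0.491, 0.0178, 0.0224]
eef_rot: [-3.14, -0.007, 3.1]
wrist_force: [-20.0, 1.7, 16.9]
width: 0.0871
grasp_force: 9.9
```

>>> {"op": "carry_out", "data": {
  "motion": [
    {"tx": 0.5,"ty": 0,"tz": -1.2,"roll": 0},
    {"tx": 0,"ty": 0,"tz": 0,"roll": 0}
  ]
}}

```text
time: 27.37
tcp_pos: [0.4915, 0.0177, 0.0233]
eef_rot: [-3.141, -0.004, 3.101]
wrist_force: [-6.7, 0.3, -0.6]
width: 0.0869
grasp_force: 3.2
```

>>> {"op": "carry_out", "data": {
  "motion": [
    {"tx": -1,"ty": 0,"tz": -0.4,"roll": 0},
    {"tx": -1.5,"ty": 0,"tz": 0,"roll": 0},
    {"tx": -2,"ty": 0,"tz": 0,"roll": 0}
  ]
}}

```text
time: 27.62
tcp_pos: [0.4954, 0.0174, 0.0235]
eef_rot: [-3.141, -0.005, 3.101]
wrist_force: [-10.4, 0.2, 2.5]
width: 0.087
grasp_force: 4.8
```

>>> {"op": "carry_out", "data": {
  "motion": [
    {"tx": -2,"ty": 0,"tz": -0.3,"roll": 0},
    {"tx": -2,"ty": 0,"tz": 0,"roll": 0},
    {"tx": -2,"ty": 0,"tz": 0,"roll": 0},
    {"tx": -2,"ty": 0,"tz": 0,"roll": 0},
    {"tx": -2,"ty": 0,"tz": 0,"roll": 0}
  ]
}}

```text
time: 28.03
tcp_pos: [0.5056, 0.0171, 0.0237]
eef_rot: [-3.141, -0.005, 3.101]
wrist_force: [-7.4, 0.4, 0.1]
width: 0.0869
grasp_force: 3.7
```

>>> {"op": "carry_out", "data": {
  "motion": [
    {"tx": -2,"ty": 0,"tz": 0,"roll": 0},
    {"tx": -2,"ty": 0,"tz": 0,"roll": 0},
    {"tx": -2,"ty": 0,"tz": 0,"roll": 0},
    {"tx": -2,"ty": 0,"tz": 0,"roll": 0},
    {"tx": -2,"ty": 0,"tz": 0,"roll": 0}
  ]
}}

```text
time: 28.45
tcp_pos: [0.5155, 0.0168, 0.0237]
eef_rot: [-3.141, -0.005, 3.101]
wrist_force: [-7.9, 0.4, -0.3]
width: 0.0873
grasp_force: 3.8
```

>>> {"op": "carry_out", "data": {
  "motion": [
    {"tx": -2,"ty": 0,"tz": 0,"roll": 0},
    {"tx": -2,"ty": 0,"tz": 0,"roll": 0},
    {"tx": -2,"ty": 0,"tz": 0,"roll": 0},
    {"tx": -2,"ty": 0,"tz": 0,"roll": 0},
    {"tx": -2,"ty": 0,"tz": 0,"roll": 0}
  ]
}}

```text
time: 28.87
tcp_pos: [0.5254, 0.0164, 0.0237]
eef_rot: [-3.141, -0.005, 3.101]
wrist_force: [-7.7, 0.6, 0.5]
width: 0.0869
grasp_force: 4.0
```

```bash
python3 -c "
from m import *
meas('9')"
```

```text
scene tray 632 [ 0.6465  0.0126 -0.0305] yawdeg -1.746187067372904 res 0.010733285367848571
scene blob [ 250  199   42   70 1637] [0.641  0.0319] 0.10808379023252203
side tray 502 [ 0.6478  0.0099 -0.0461] yawdeg -2.6431380702012017 res 0.02257468904676152
side blob [257 187  37  54 852] [ 0.6379 -0.0037] 0.10903897088523216
```

>>> {"op": "carry_out", "data": {
  "motion": [
    {"tx": -2,"ty": 0,"tz": 0,"roll": 0.06},
    {"tx": -2,"ty": 0,"tz": 0,"roll": 0},
    {"tx": -2,"ty": 0,"tz": 0,"roll": 0},
    {"tx": -2,"ty": 0,"tz": 0,"roll": 0},
    {"tx": -2,"ty": 0,"tz": 0,"roll": 0}
  ]
}}

```text
time: 29.38
tcp_pos: [0.5355, 0.0161, 0.0237]
eef_rot: [-3.141, -0.005, 3.096]
wrist_force: [-7.8, -0.4, 0.9]
width: 0.0872
grasp_force: 4.0
```

>>> {"op": "carry_out", "data": {
  "motion": [
    {"tx": -2,"ty": 0,"tz": 0,"roll": 0},
    {"tx": -2,"ty": 0,"tz": 0,"roll": 0},
    {"tx": -2,"ty": 0,"tz": 0,"roll": 0},
    {"tx": -2,"ty": 0,"tz": 0,"roll": 0},
    {"tx": -2,"ty": 0,"tz": 0,"roll": 0}
  ]
}}

```text
time: 29.8
tcp_pos: [0.5455, 0.0156, 0.0237]
eef_rot: [-3.141, -0.005, 3.096]
wrist_force: [-8.4, 0.3, 0.3]
width: 0.087
grasp_force: 4.1
```

>>> {"op": "carry_out", "data": {
  "motion": [
    {"tx": -2,"ty": 0,"tz": 0,"roll": 0},
    {"tx": -2,"ty": 0,"tz": 0,"roll": 0},
    {"tx": -2,"ty": 0,"tz": 0,"roll": 0},
    {"tx": -2,"ty": 0,"tz": 0,"roll": 0},
    {"tx": -2,"ty": 0,"tz": 0,"roll": 0}
  ]
}}

```text
time: 30.22
tcp_pos: [0.5554, 0.0152, 0.0237]
eef_rot: [-3.141, -0.005, 3.096]
wrist_force: [-9.2, 0.0, 1.6]
width: 0.087
grasp_force: 4.3
```

```bash
python3 -c "
from m import *
meas('a')"
```

```text
scene tray 661 [ 0.676   0.0109 -0.0372] yawdeg -2.12939421718416 res 0.020344831150251406
scene blob [ 243  201   40   72 1193] [0.6664 0.0307] 0.10844927159854618
side tray 455 [ 0.6777  0.008  -0.0518] yawdeg -2.968827361571059 res 0.019527006981535464
side blob [249 182  36  57 818] [ 0.6692 -0.0025] 0.12235952992500272
```

>>> {"op": "carry_out", "data": {
  "motion": [
    {"tx": -2,"ty": 0,"tz": -0.2,"roll": 0},
    {"tx": -2,"ty": 0,"tz": 0,"roll": 0},
    {"tx": -2,"ty": 0,"tz": 0,"roll": 0},
    {"tx": -2,"ty": 0,"tz": 0,"roll": 0},
    {"tx": -2,"ty": 0,"tz": 0,"roll": 0}
  ]
}}

```text
time: 30.73
tcp_pos: [0.5656, 0.0146, 0.0237]
eef_rot: [-3.141, -0.005, 3.096]
wrist_force: [-7.0, 1.1, -1.1]
width: 0.0873
grasp_force: 3.4
```

>>> {"op": "carry_out", "data": {
  "motion": [
    {"tx": -2.5,"ty": 0,"tz": 0,"roll": 0},
    {"tx": -2.5,"ty": 0,"tz": 0,"roll": 0},
    {"tx": -2.5,"ty": 0,"tz": 0,"roll": 0},
    {"tx": -2.5,"ty": 0,"tz": 0,"roll": 0},
    {"tx": -2.5,"ty": 0,"tz": 0,"roll": 0},
    {"tx": -2.5,"ty": 0,"tz": 0,"roll": 0}
  ]
}}

```text
time: 31.23
tcp_pos: [0.5806, 0.0139, 0.0237]
eef_rot: [-3.141, -0.005, 3.096]
wrist_force: [-6.6, -0.6, 0.1]
width: 0.0868
grasp_force: 3.7
```

>>> {"op": "carry_out", "data": {
  "motion": [
    {"tx": -2.5,"ty": 0,"tz": 0,"roll": 0},
    {"tx": -2.5,"ty": 0,"tz": 0,"roll": 0},
    {"tx": -2.5,"ty": 0,"tz": 0,"roll": 0},
    {"tx": -2.5,"ty": 0,"tz": 0,"roll": 0},
    {"tx": -2.5,"ty": 0,"tz": 0,"roll": 0},
    {"tx": -2.5,"ty": 0,"tz": 0,"roll": 0}
  ]
}}

```text
time: 31.73
tcp_pos: [0.5955, 0.0133, 0.0237]
eef_rot: [-3.141, -0.005, 3.096]
wrist_force: [-7.5, 0.6, 0.0]
width: 0.0868
grasp_force: 3.9
```

>>> {"op": "carry_out", "data": {
  "motion": [
    {"tx": -2.5,"ty": 0,"tz": 0,"roll": 0},
    {"tx": -2.5,"ty": 0,"tz": 0,"roll": 0},
    {"tx": -2.5,"ty": 0,"tz": 0,"roll": 0},
    {"tx": -2.5,"ty": 0,"tz": 0,"roll": 0},
    {"tx": -2.5,"ty": 0,"tz": 0,"roll": 0},
    {"tx": -2.5,"ty": 0,"tz": 0,"roll": 0}
  ]
}}

```text
time: 32.23
tcp_pos: [0.6105, 0.0127, 0.0238]
eef_rot: [-3.141, -0.005, 3.096]
wrist_force: [-8.0, 0.4, 0.7]
width: 0.087
grasp_force: 4.0
```

>>> {"op": "carry_out", "data": {
  "motion": [
    {"tx": -2.5,"ty": 0,"tz": 0,"roll": 0},
    {"tx": -2.5,"ty": 0,"tz": 0,"roll": 0},
    {"tx": -2.5,"ty": 0,"tz": 0,"roll": 0},
    {"tx": -2.5,"ty": 0,"tz": 0,"roll": 0},
    {"tx": -2.5,"ty": 0,"tz": 0,"roll": 0},
    {"tx": -2.5,"ty": 0,"tz": 0,"roll": 0}
  ]
}}

```text
time: 32.73
tcp_pos: [0.6255, 0.012, 0.0237]
eef_rot: [-3.141, -0.006, 3.096]
wrist_force: [-7.8, 1.2, 1.2]
width: 0.0869
grasp_force: 4.2
```

>>> {"op": "carry_out", "data": {
  "motion": [
    {"tx": -2.5,"ty": 0,"tz": 0,"roll": 0},
    {"tx": -2.5,"ty": 0,"tz": 0,"roll": 0},
    {"tx": -2.5,"ty": 0,"tz": 0,"roll": 0},
    {"tx": -2.5,"ty": 0,"tz": 0,"roll": 0},
    {"tx": -2.5,"ty": 0,"tz": 0,"roll": 0},
    {"tx": -2.5,"ty": 0,"tz": 0,"roll": 0}
  ]
}}

```text
time: 33.23
tcp_pos: [0.6405, 0.0114, 0.0238]
eef_rot: [-3.141, -0.006, 3.096]
wrist_force: [-8.5, -0.4, 1.1]
width: 0.0871
grasp_force: 4.3
```

>>> {"op": "carry_out", "data": {
  "motion": [
    {"tx": -2,"ty": 0,"tz": 0,"roll": 0},
    {"tx": -2,"ty": 0,"tz": 0,"roll": 0},
    {"tx": -2,"ty": 0,"tz": 0,"roll": 0},
    {"tx": -2,"ty": 0,"tz": 0,"roll": 0}
  ]
}}

```text
time: 33.57
tcp_pos: [0.6484, 0.0111, 0.0238]
eef_rot: [-3.141, -0.006, 3.096]
wrist_force: [-8.6, -0.1, 1.5]
width: 0.0871
grasp_force: 4.4
```

```bash
python3 -c "
from m import *
meas('b')
o=[]
for n in('scene','side'):
    im=cv2.imread(f'pics/{n}b.png');x,y=map(int,proj(n,[.78,.0,.05]))
    o.append(cv2.resize(im[y-75:y+75,x-65:x+65],None,fx=3,fy=3,interpolation=cv2.INTER_CUBIC))
cv2.imwrite('pics/pb.png',np.hstack(o))"
```

```text
scene tray 716 [ 0.7686  0.0076 -0.043 ] yawdeg -2.46608501726903 res 0.018064493875743808
scene blob [218 256  33  27 485] [0.7731 0.0891] 0.10121741156418716
side tray 428 [ 0.7712  0.0036 -0.049 ] yawdeg -2.8069112678739283 res 0.020041038148174515
side blob [224 182  32  40 585] [0.7682 0.0023] 0.12392745843108552
```

View pics/pb.png

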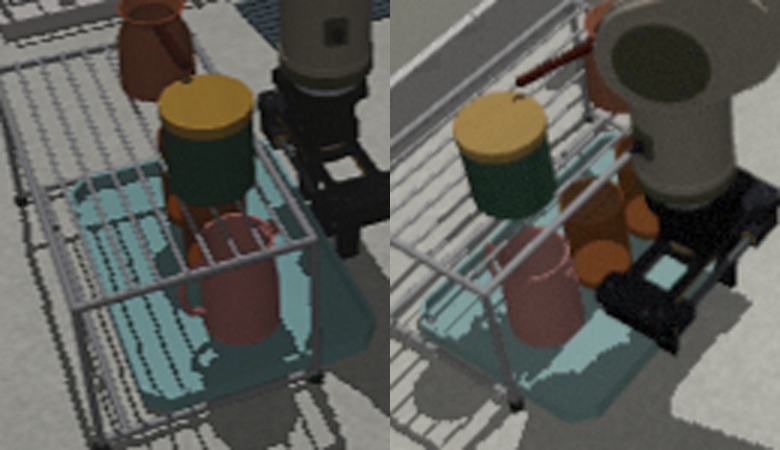

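The tray is well inside the bay, everything on it is upright, and about 19 mm remains. I'll check the wrist's clearance to the shelf's front rod and the tin before the last stretch.

```bash
python3 -c "
from m import *
for n in('scene','side'):
    d=np.load(f'pics/{n}b.npy');X=cloud(n,d);X[...,:2]-=BIAS[n];X=X[d>0]
    for lo in np.arange(.08,.30,.02):
        q=X[(X[:,2]>lo)&(X[:,2]<lo+.02)&(X[:,0]>.55)&(X[:,0]<.85)&(abs(X[:,1]-.01)<.1)]
        xs=np.sort(q[:,0]);print(n,round(lo,2),np.histogram(xs,bins=np.arange(.6,.86,.01))[0])
"
```

```text
scene 0.08 [ 0  9 15 17 14 15 28 75 58  0  0  0  0  1 35 35 19 21 47 28 10  6  0  0
  0]
scene 0.1 [ 0  5 15 41 26 21 35 75 61  0  0  0  0 16 23  7 15  8 22 10  4  0  0  0
  0]
scene 0.12 [  0  14  62  63  48  63 106 115  28   0   0   0   0   0   0   0   0   0
   0   0   0   0   0   0   0]
scene 0.14 [ 0  0 11 20 18 20 21 12  0  0  0  0  0  0  0  0  0  0  0  0  0  0  0  0
  0]
scene 0.16 [ 0  2  3  3  3  7  8 13 31  0  0  0 15 52  0 12  5  2  2  8 26 74  5 71
  5]
scene 0.18 [ 0  5 14 19 21 25 31 43 32  0  0  0  0  0  5 21 27 16 20 28 60 56 15  0
  0]
scene 0.2 [ 0  6  8 11 15 15 15 19 35  3  0  0  0  0  4 22 24 24 25 33 60 56 16  0
  0]
scene 0.22 [ 1  9 14 17 24 26 29 31 51  7  0  0  0  0  3 28 43 10 31 38 80 45 17  0
  0]
scene 0.24 [  0   2  17  18  18  19  26  35  51   1   0   0   0   0   6  69  80  78
 105  89  93  70  21   0   0]
scene 0.26 [ 0  1 17 21 16 26 38 33 54  1  0  0  0  0  0  0  0  0 25 17  0  0  0  0
  0]
scene 0.28 [ 0  6 16 19 26 24 31 32 55  2  0  0  0  0  0  0  0  0  0  0  0  0  0  0
  0]
side 0.08 [ 0 79 90 15  7 10  9 13 16  2  0  0  0 16 70 59 42 42 20 54 42
[... 292 characters left out ...]
  0  0  0  0  0  0  0  0  0  0
  0]
side 0.16 [  0  42  17   9   1   0   0   0   0   0   0   0   1 124  10  94  28  57
   8  33   4  24   6  25  17]
side 0.18 [ 0 43 54 25 22 16 12  7  0  0  0  0  0  0  0 62 45 43 19 14 13  3  0  0
  0]
side 0.2 [ 0 44 21 20 11 11 10  5  1  0  0  0  0  0  0 68 34 25 15 12 10  1  0  0
  0]
side 0.22 [ 0 78 32 32 24 20 19 11  4  0  0  0  0  0  0 71 37 24  6 10  9  4  0  0
  0]
side 0.24 [  0  65  35  26  24  22   6   4   0   0   0   0   0   0   0  73  82  87
 135  85 102  73  25   0   0]
side 0.26 [ 0 60 39 31 25 29 27  4  1  0  0  0  0  0  0  0  0  0 27 29  0  0  0  0
  0]
side 0.28 [ 0 68 41 32 25 23 19 12  1  0  0  0  0  0  0  0  0  0  0  0  0  0  0  0
  0]
```

>>> {"op": "carry_out", "data": {
  "motion": [
    {"tx": -2,"ty": 0,"tz": -0.2,"roll": 0},
    {"tx": -2,"ty": 0,"tz": 0,"roll": 0},
    {"tx": -2,"ty": 0,"tz": 0,"roll": 0},
    {"tx": -1.5,"ty": 0,"tz": 0,"roll": 0},
    {"tx": -1.5,"ty": 0,"tz": 0,"roll": 0}
  ]
}}

```text
time: 34.08
tcp_pos: [0.6575, 0.0105, 0.0238]
eef_rot: [-3.141, -0.005, 3.096]
wrist_force: [-8.7, 0.2, 0.1]
width: 0.0871
grasp_force: 3.8
```

>>> {"op": "carry_out", "data": {
  "motion": [
    {"tx": -1,"ty": 0,"tz": 0,"roll": 0},
    {"tx": -1,"ty": 0,"tz": 0,"roll": 0},
    {"tx": -1,"ty": 0,"tz": 0,"roll": 0}
  ]
}}

```text
time: 34.33
tcp_pos: [0.6605, 0.0104, 0.0238]
eef_rot: [-3.141, -0.005, 3.096]
wrist_force: [-7.3, 0.2, 1.0]
width: 0.0872
grasp_force: 3.7
```

>>> {"op": "carry_out", "data": {
  "motion": [
    {"tx": -0.7,"ty": 0,"tz": 0,"roll": 0},
    {"tx": -0.7,"ty": 0,"tz": 0,"roll": 0},
    {"tx": -0.7,"ty": 0,"tz": 0,"roll": 0}
  ]
}}

```text
time: 34.58
tcp_pos: [0.6626, 0.0103, 0.0238]
eef_rot: [-3.141, -0.005, 3.096]
wrist_force: [-6.8, -0.0, 0.3]
width: 0.0869
grasp_force: 3.8
```

>>> {"op": "carry_out", "data": {
  "motion": [
    {"tx": -0.7,"ty": 0,"tz": 0,"roll": 0},
    {"tx": -0.7,"ty": 0,"tz": 0,"roll": 0},
    {"tx": -0.7,"ty": 0,"tz": 0,"roll": 0}
  ]
}}

```text
time: 34.83
tcp_pos: [0.6647, 0.0102, 0.0238]
eef_rot: [-3.141, -0.005, 3.096]
wrist_force: [-8.4, 0.7, 0.2]
width: 0.0871
grasp_force: 3.8
```

>>> {"op": "carry_out", "data": {
  "motion": [
    {"tx": -0.6,"ty": 0,"tz": 0,"roll": 0},
    {"tx": -0.6,"ty": 0,"tz": 0,"roll": 0}
  ]
}}

```text
time: 35.0
tcp_pos: [0.6656, 0.0101, 0.0238]
eef_rot: [-3.141, -0.006, 3.096]
wrist_force: [-11.0, 0.3, 4.2]
width: 0.0868
grasp_force: 5.6
```

>>> {"op": "carry_out", "data": {
  "motion": [
    {"tx": -0.6,"ty": 0,"tz": 0,"roll": 0},
    {"tx": -0.6,"ty": 0,"tz": 0,"roll": 0}
  ]
}}

```text
time: 35.17
tcp_pos: [0.6657, 0.0101, 0.0237]
eef_rot: [-3.14, -0.009, 3.096]
wrist_force: [-17.9, -0.2, 7.5]
width: 0.0872
grasp_force: 8.7
```

The tray has met the rail: its position stalled and the force rose. I'll back off.

>>> {"op": "carry_out", "data": {
  "motion": [
    {"tx": 2,"ty": 0,"tz": 0,"roll": 0},
    {"tx": 4,"ty": 0,"tz": 0,"roll": 0},
    {"tx": 10,"ty": 0,"tz": 0,"roll": 0},
    {"tx": 20,"ty": 0,"tz": 0,"roll": 0},
    {"tx": 25,"ty": 0,"tz": -5,"roll": 0},
    {"tx": 25,"ty": 0,"tz": -15,"roll": 0},
    {"tx": 20,"ty": 0,"tz": -20,"roll": 0},
    {"tx": 10,"ty": 0,"tz": -10,"roll": 0},
    {"tx": 0,"ty": 0,"tz": 0,"roll": 0},
    {"tx": 0,"ty": 0,"tz": 0,"roll": 0}
  ]
}}

```text
time: 36.0
tcp_pos: [0.5541, 0.0148, 0.0758]
eef_rot: [-3.141, 0.002, 3.095]
wrist_force: [-0.4, -0.1, -0.6]
width: 0.087
grasp_force: 0.0
```

```bash
python3 -c "
from m import *
s=read_state();print(s['time'],s['tcp_pos'],s['wrist_force'])
meas('c')
o=[]
for n in('scene','side'):
    im=cv2.imread(f'pics/{n}c.png');x,y=map(int,proj(n,[.78,.0,.05]))
    o.append(cv2.resize(im[y-75:y+75,x-65:x+65],None,fx=3,fy=3,interpolation=cv2.INTER_CUBIC))
cv2.imwrite('pics/pc.png',np.hstack(o))"
```

```text
36.0 [0.5541 0.0148 0.0758] [-0.448  -0.0886 -0.5501]
scene tray 686 [ 0.7857  0.0068 -0.0408] yawdeg -2.336870750170311 res 0.017439063596184832
scene blob [205 215  22  45 231] [ 0.8066 -0.0203] 0.10819038695436572
scene blob [211 260  33  25 330] [0.7915 0.0872] 0.0983686775884144
side tray 487 [ 0.7882  0.0035 -0.0453] yawdeg -2.5963354588657115 res 0.021616120319990887
side blob [220 172  38  49 749] [ 0.7662 -0.0191] 0.1077542619253231
```

View pics/pc.png

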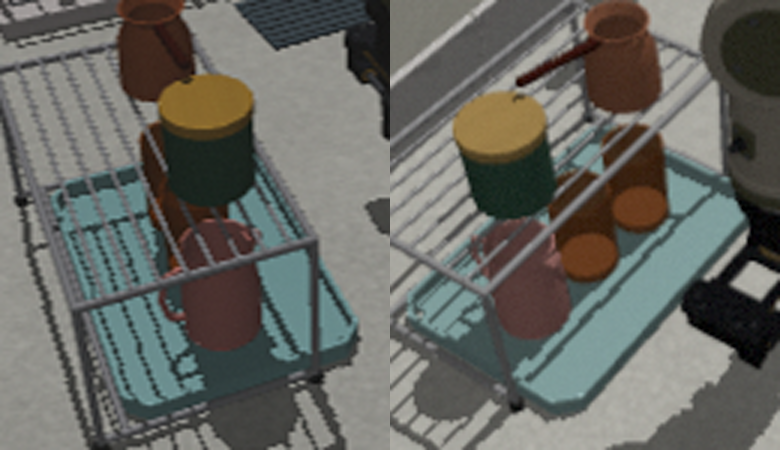

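The tray is home: its far edge is at about 163 mm, the yaw matches the shelf, all three vessels are upright, and the robot is clear.

```bash
python3 -c "
from plant import *
print(hand_in())"
```

```text
the job is handed in; nothing more can be done
None
```

The job is handed in: the tumbler stands on the tray and the tray is square under the shelf against the back rail (far edge measured at about 163 of 165 mm) with all three vessels upright. No verdict came back; one push briefly read about 26 N at the wrist, over the 25 N tray limit if the judge counted it.

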